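Make up a shade kit: seat and close the sample pots, rack the spatulas

ROBOT

A 6-joint arm with a two-finger parallel gripper is mounted at the origin on the work surface. World frame = base frame: x ahead of the robot, y to its left, z up, the work surface at z = 0. Lengths are in m, angles in rad, forces in N, time in s.
With the tool pointing down it reaches from about 0.35 to 0.875 m from the base axis. Payload 4.2 kg.
Tool frame: the origin (TCP) lies between the finger pads; the fingertips stand 8 mm ahead of it and the grasp point (between the pads) lies 11 mm behind it (ctrl.tcp_to_tips is the distance from the TCP to the fingertips, in m); y points along the fingers, z is the direction in which the jaws open and shut, and the axes are right-handed (so a half turn about y gives the same grasp; the last joint's range is limited). The gripper opens to 87 mm and grips with 3 to 60 N. Pads are 19 mm wide; open, the fingers measure 117 mm over their backs; the gripper's body (75 mm by 190 mm) begins 51 mm behind the grasp point.
Start: joints at [1.403, 0.385, 0.008, 0, -1.194, -0.259], TCP at [0.259, 0.569, 0.231] pointing down, gripper open.
Joint ranges: [-3.14, 3.14], [-1.21, 2.06], [-1.07, 1.41], [-3.16, 2.05], [-2.99, -0.16], [-3.1, 3.1]. Speed limits (rad/s): [2.79, 2.79, 3.14, 3.14, 3.14, 3.14].

INTERFACE

Orientations are given as a rotation vector (axis times angle).
In Python, from plant import ctrl gives the robot as it stands.
- The arm moves only by the shell command python3 -m pendant 'ROWS' [FORCE]. ROWS is JSON, a list of rows, each a list of 5 numbers: the shift along the tool's x, y, z in cm, then the turn about the tool's y in rad, then the closure, from -1 (fully open) to 1 (shut), so that 0 is half open. A call has exactly 5 rows; each row shifts and turns the commanded pose from where the row before left it, along the tool's axes as they then stand; what a row does not reach is not made up. A row lasts 1/10 s, in which the tool goes at most 50 mm and 8.59 degrees, less where a joint would pass 70% of its speed; a pose out of reach is approached as far as the arm can. A call with a gripper value outside its range is refused whole. The fingers move at their own pace and stop on an object; FORCE is the grip in N (left out, the last holds). Time passes only in rows, so rows that do not move let the fingers close, or fill a call up. It gives the time, the measured TCP pose, the force and the opening at its end, in the units of the state.
- ctrl.get_obs(): the state, without advancing time (a new reading comes with each control period).
- ctrl.snapshot(name): name is "side" or "top" or "wrist"; returns a dict with "img" (480x640x3 uint8, red, green, blue), "mtx" (3x3 intrinsics, pixels), "dist" ([k1, k2, p1, p2, k3] as OpenCV has them; the pictures are not rectified), "T" (4x4, takes a point from camera to world coordinates); the wrist camera has in their place "mount" (4x4, takes a point from camera to tool coordinates, whose origin is the TCP and whose axes are the tool frame's). Camera axes: x right, y down, z forward; pixel columns grow to the right and rows downward; lengths in m; the calibration is good to about 2 mm. A picture is of the moment at which its call begins: read the wrist's pose just before it. There is no depth.
- ctrl.sign_off(): hands the job in, once; it reports no verdict.
Trained networks look in a picture, given as the dict that the camera call returned (one of the last four; its "shot" number tells which), for a name from the list of things; names that differ only in an ending like _2 or _b are one class to them, and where a whole thing is asked for, a point or a joint stands for the part that bears it (a point fixed in the world has none). Each returns a list of dicts, best first, with "conf" (0 to 1); they miss things now and then, are a little off and sometimes report something else, mostly with a low value. They report only what shows in the picture. A call takes as long as a camera call. They do not tell look-alikes from the thing itself.
- ctrl.masks_of(picture, name): "region" (480x640 bool, what is visible of it) and "centre" ([column, row] in pixels, amid what is visible of it).
The state is a dict: "time_s": time; "joint_positions": joint angles; "qvel": joint speeds; "joint_torque": joint torques, N m; "ee_pos": TCP position; "eef_rot": TCP orientation; "ft_force": force on the tool from outside, world axes, zero at the start; "wrist_torque": the same for the moment, N m; "finger_gap": finger opening in m.
Only numpy, scipy, OpenCV 4.12 (cv2) and the standard library are available. Lean on these libraries where they do the work, as an engineer would, in place of code of your own. Each camera call takes 0.05 s, during which the arm holds its last target.

TASK

Make up the shade kit on the filling bench: set every square sample pot that is there upright and fully down into a socket of the white carrier, and with it seated there screw its cap clockwise until it is tight at the stop. Slide every spatula blade-first into a slot of its own in the slotted rack until it is fully home, let go of everything, and do not move the bottle or the cup.

Things in the scene. Friction and masses are not known exactly. Their poses are not given: they have to be found in the camera images.
- rack: fixed white rack, clear cover, 84 (x) x 188 (y) x 35 mm high. Origin at the centre of its underside on the bench; +x points out of the slot mouths (away from the robot), z up. Three level slots side by side at y = -68, 0, +68 mm, each 33 mm wide, 7 mm high (from 20 to 27 mm above the bench), open only at the +x face (x = +42 mm), 76 mm deep, ending at x = -34 mm
- slot0 (a point): inner end of slot 0, middle of its floor, 20 mm above the bench, rack axes: the point where the blade tip of a spatula that is fully home lies
- slot1 (a point): inner end of slot 1, middle of its floor, 20 mm above the bench, rack axes: the point where the blade tip of a spatula that is fully home lies
- slot2 (a point): inner end of slot 2, middle of its floor, 20 mm above the bench, rack axes: the point where the blade tip of a spatula that is fully home lies
- carrier: fixed white carrier block, 160 (x) x 64 (y) x 24 mm high, origin at the centre of its underside, z up; two square sockets, 48 x 48 mm, 18 mm deep, at x = -48 and +48 mm, sides parallel to its edges
- socket0 (a point): centre of the floor of socket 0 of the carrier, 6 mm above the bench (18 mm below the carrier's top)
- socket1 (a point): centre of the floor of socket 1 of the carrier, 6 mm above the bench (18 mm below the carrier's top)
- jar0: loose square pot, peach body 44 x 44 mm (foot 40 x 40 mm for the lowest 4 mm), 42 mm high, with a round black captive screw cap on top, 38 mm across and 22 mm high (64 mm in all), about 140 g. Origin at the centre of the underside, axes along its sides, z up. May be absent
- cap0 (a joint): turn of the screw cap of jar0 about its z axis, rad: 0 = fully tight (end stop), positive = unscrewed, up to 5.6; turning clockwise seen from above tightens it. It does not rise or come off; it takes about 0.1 N m. The white line on the cap meets the white mark on the pot's shoulder when tight
- jar1: loose square pot, peach body 44 x 44 mm (foot 40 x 40 mm for the lowest 4 mm), 42 mm high, with a round black captive screw cap on top, 38 mm across and 22 mm high (64 mm in all), about 140 g. Origin at the centre of the underside, axes along its sides, z up. May be absent
- cap1 (a joint): turn of the screw cap of jar1 about its z axis, rad: 0 = fully tight (end stop), positive = unscrewed, up to 5.6; turning clockwise seen from above tightens it. It does not rise or come off; it takes about 0.1 N m. The white line on the cap meets the white mark on the pot's shoulder when tight
- spatula0: loose flat spatula, about 85 g: black handle 18 wide x 14 mm thick, steel blade 28 wide x 3 mm thick (last 12 mm: 18 wide), flush with the handle's underside. Origin on the underside at mid-handle; +x along the handle (x = -45 to +55 mm), the blade from x = -45 to -130 mm, z up. Balance point about x = -58 mm. May be absent
- tip0 (a point): end of the blade of spatula0, middle of its underside (x = -130 mm)
- spatula1: loose flat spatula, about 85 g: black handle 18 wide x 14 mm thick, steel blade 28 wide x 3 mm thick (last 12 mm: 18 wide), flush with the handle's underside. Origin on the underside at mid-handle; +x along the handle (x = -45 to +55 mm), the blade from x = -45 to -130 mm, z up. Balance point about x = -58 mm. May be absent
- tip1 (a point): end of the blade of spatula1, middle of its underside (x = -130 mm)
- spatula2: loose flat spatula, about 85 g: black handle 18 wide x 14 mm thick, steel blade 28 wide x 3 mm thick (last 12 mm: 18 wide), flush with the handle's underside. Origin on the underside at mid-handle; +x along the handle (x = -45 to +55 mm), the blade from x = -45 to -130 mm, z up. Balance point about x = -58 mm. May be absent
- tip2 (a point): end of the blade of spatula2, middle of its underside (x = -130 mm)
- cleaner: bystander: loose clear bottle, 60 mm across, 150 mm high; origin at the centre of its underside
- cup: bystander: loose metal cup, 72 mm across, 85 mm high; origin at the centre of its underside
Mind the look-alikes: they are no part of the job. Leave any green or yellow look-alike of the spatula2 alone.

How it is judged:
On the way, in this order (a step that is already met when the one before it is completed fails the run):
1. every pot stands fully down in a socket of the carrier ((distance between jar0 and socket0 below 0.006 m or distance between jar0 and socket1 below 0.006 m) and angle between each of jar0, jar1's own z axis and vertical below 0.1 rad and (distance between jar1 and socket0 below 0.006 m or distance between jar1 and socket1 below 0.006 m)), for 0.2 s.
2. with the pots seated, every cap is screwed tight (all of step 1 and value of joint each of cap0, cap1 below 0.15 rad), for 0.2 s.
At the end, for the whole second after the job is handed in: each pot: upright (0.1 rad), underside centre within 6 mm of a socket's floor centre, cap within 0.15 rad of the tight stop; each spatula: blade tip within 8 mm of a slot's inner end, flat and along the slot within 0.12 rad, at rest; everything released (all of step 2 and (distance between tip0 and slot0 below 0.008 m or distance between tip0 and slot1 below 0.008 m or distance between tip0 and slot2 below 0.008 m) and angle between the x axis of each of spatula0, spatula1, spatula2 and the x axis of rack, either way round below 0.12 rad and angle between each of spatula0, spatula1, spatula2's own z axis and vertical below 0.12 rad and linear speed of each of spatula0, spatula1, spatula2 below 0.02 m/s and (distance between tip1 and slot0 below 0.008 m or distance between tip1 and slot1 below 0.008 m or distance between tip1 and slot2 below 0.008 m) and (distance between tip2 and slot0 below 0.008 m or distance between tip2 and slot1 below 0.008 m or distance between tip2 and slot2 below 0.008 m)); the robot touches nothing.
It fails at once if the cleaner is moved more than 3 cm (distance of cleaner from where it was at the start of the episode above 0.03 m).
It fails at once if the cup is moved more than 3 cm (distance of cup from where it was at the start of the episode above 0.03 m).
Of jar0, jar1, spatula0, spatula1, spatula2 only 4 to 5 are there at a start; the rules pass over those that are not, and their reading is None.
At some moment in a run one of jar0, jar1, spatula0, spatula1, spatula2 may be knocked a few centimetres aside while the robot is not near it.
Once in a run the grip may slacken for a moment while it holds something.
It also fails if it takes over 210 s, if anything falls off the work surface, if the arm or the gripper's body presses on something with over 40 N, if the wrist force passes 120 N, or if a joint passes its speed limit or range.

## Working session

There is one attempt and no reset: what is moved stays moved. The work goes in short steps, Python scripts to look and compute and a shell command to move; the robot and the scene stay as the last step left them, time stands still between calls to the robot, and variables do not carry over. Pictures are saved under pics/ and viewed, and the job is handed in when it is done.

```bash
ls; mkdir -p pics
python3 - <<'E'
from plant import ctrl
import cv2
print(ctrl.get_obs())
for n in ["side","top","wrist"]:
    s=ctrl.snapshot(n); cv2.imwrite(f"pics/{n}0.png",s["img"][:,:,::-1])
    print(n,s["mtx"].tolist(),s["dist"],s.get("T",s.get("mount")))
E
```

```text
pics
{'time_s': 0.0, 'joint_positions': array([ 1.40260228e+00,  3.85552602e-01,  6.62901468e-03, -5.15392310e-04,
       -1.19399259e+00, -2.58630886e-01]), 'qvel': array([ 1.65948059e-03, -1.08875711e-03, -6.23655261e-05, -1.10275384e-03,
        6.15799296e-04, -6.30829171e-04]), 'joint_torque': array([-6.28467242e-04, -3.90665352e+01,  1.87407446e+01,  4.22017962e+00,
        1.09317707e-02, -1.83534021e-04]), 'ee_pos': array([0.2584577 , 0.56841309, 0.22946078]), 'eef_rot': array([-0.43007037, -1.9832288 ,  1.98757493]), 'ft_force': array([-0.24384769,  0.23619917,  0.38566445]), 'wrist_torque': array([0.00896968, 0.00056793, 0.00112523]), 'finger_gap': 0.08674646629503253}
side [[490.37213426146633, 0.0, 329.36589110089216], [0.0, 490.37213426146633, 243.13927909007126], [0.0, 0.0, 1.0]] [-0.12663436  0.          0.          0.          0.        ] [[ 0.96261168 -0.16884023  0.21182948  0.27703268]
 [-0.27073087 -0.57325898  0.77335563 -0.93115616]
 [-0.00914039 -0.80178994 -0.59753606  0.73726826]
 [ 0.          0.          0.          1.        ]]
top [[445.56010804499294, 0.0, 324.17101520179386], [0.0, 445.56010804499294, 248.61994497185339], [0.0, 0.0, 1.0]] [-0.02147435  0.          0.          0.          0.        ] [[ 0.01609182 -0.98364017  0.17942425  0.29086187]
 [-0.99950627 -0.02066816 -0.02366545 -0.00751478]
 [ 0.02698665 -0.17895484 -0.9834871   1.38734751]
 [ 0.          0.          0.          1.        ]]
wrist [[385.3485128960346, 0.0, 315.4289069623377], [0.0, 385.3485128960346, 236.60954069878056], [0.0, 0.0, 1.0]] [0.02083034 0.         0.         0.         0.        ] [[-3.57566505e-04  9.63101339e-01  2.69138782e-01 -7.31985670e-02]
 [-2.02773699e-04 -2.69138863e-01  9.63101361e-01 -1.54737338e-01]
 [ 9.99999916e-01  2.89798521e-04  2.91526664e-04  1.10860748e-04]
 [ 0.00000000e+00  0.00000000e+00  0.00000000e+00  1.00000000e+00]]
```

View pics/top0.png

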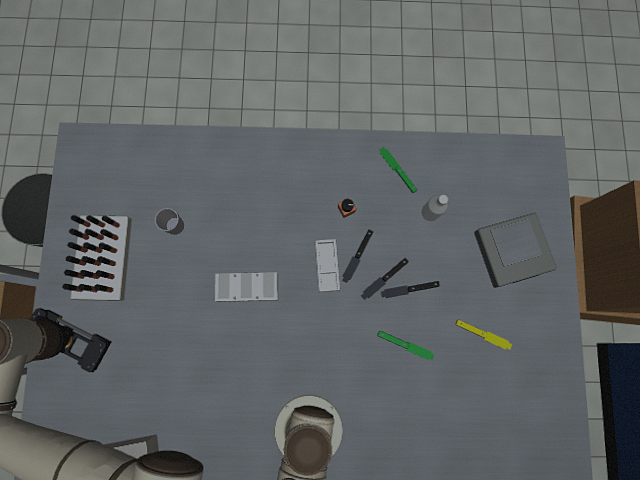

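View pics/side0.png

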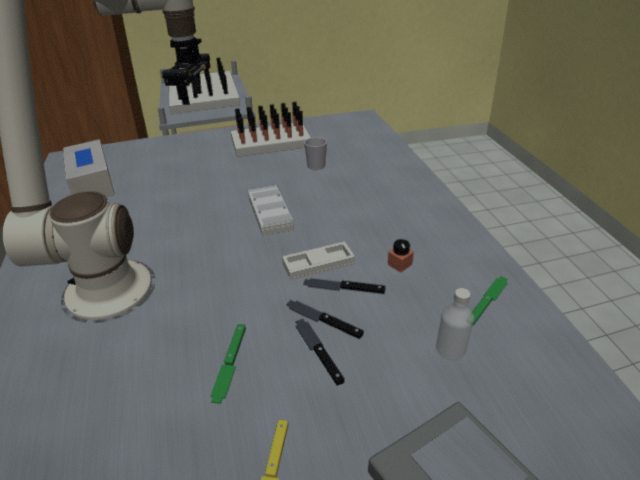

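View pics/wrist0.png

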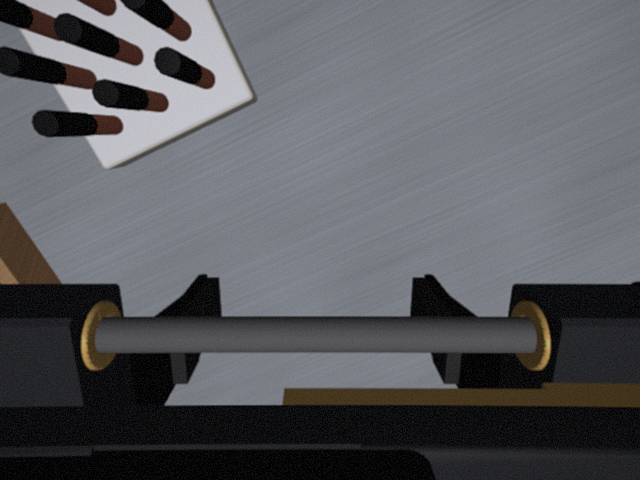

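```bash
cat > h.py <<'E'
import numpy as np, cv2
from scipy.spatial.transform import Rotation as R
from plant import ctrl
def snap(n):
    o=ctrl.get_obs(); s=ctrl.snapshot(n)
    if n=="wrist":
        T=np.eye(4); T[:3,:3]=R.from_rotvec(o["eef_rot"]).as_matrix(); T[:3,3]=o["ee_pos"]
        s["T"]=T@s["mount"]
    return s
def p2w(s,px,z):
    px=np.asarray(px,float).reshape(-1,1,2)
    n=cv2.undistortPoints(px,s["mtx"],s["dist"]).reshape(-1,2)
    d=np.c_[n,np.ones(len(n))]@s["T"][:3,:3].T; c=s["T"][:3,3]
    return c+d*((z-c[2])/d[:,2])[:,None]
def w2p(s,P):
    P=np.asarray(P,float).reshape(-1,3); Ti=np.linalg.inv(s["T"])
    return cv2.projectPoints(P,cv2.Rodrigues(Ti[:3,:3])[0],Ti[:3,3],s["mtx"],s["dist"])[0].reshape(-1,2)
def save(s,name,boxes=(),crop=None,scale=1):
    im=s["img"][:,:,::-1].copy()
    for b in boxes: cv2.polylines(im,[np.int32(np.round(b)).reshape(-1,1,2)],True,(0,255,255),1)
    if crop: im=im[crop[1]:crop[3],crop[0]:crop[2]]
    im=cv2.resize(im,None,fx=scale,fy=scale,interpolation=cv2.INTER_CUBIC)
    cv2.imwrite("pics/"+name,im)
def tool():
    o=ctrl.get_obs(); M=R.from_rotvec(o["eef_rot"]).as_matrix(); return o,M
def go(target,yawz=None,note=""):
    """target xyz of TCP; yawz: world angle wanted for tool z (jaw) axis, mod pi. prints shifts AFTER turning"""
    o,M=tool(); p=o["ee_pos"]
    cur=np.arctan2(M[1,2],M[0,2]); t=0
    if yawz is not None:
        dw=(yawz-cur+np.pi/2)%np.pi-np.pi/2
        t=-dw  # tool y is down
    M2=R.from_rotvec([0,-0,0]).as_matrix()@M@R.from_rotvec([0,t,0]).as_matrix()
    d=np.asarray(target)-p
    print(note,"turn",round(t,3),"shift before turn cm",np.round(M.T@d*100,2),"after turn cm",np.round(M2.T@d*100,2),"jawyaw",round(cur,3),"t",round(o["time_s"],2),"q6",round(o["joint_positions"][5],2))
def spat(x,y,a,z=0):
    pts=np.array([[55,9],[-45,9],[-45,14],[-118,14],[-118,9],[-130,9],[-130,-9],[-118,-9],[-118,-14],[-45,-14],[-45,-9],[55,-9]])/1000
    c,s=np.cos(a),np.sin(a); return np.c_[x+pts[:,0]*c-pts[:,1]*s,y+pts[:,0]*s+pts[:,1]*c,np.full(12,z)]
E
python3 - <<'E'
from h import *
s=snap("top"); 
for n in ["rack","carrier","jar0","spatula0","cleaner","cup"]:
    for m in ctrl.masks_of(s,n):
        print(n,round(m["conf"],2),np.round(m["centre"]),m["region"].sum(),np.round(p2w(s,[m["centre"]],0.01)[0],3))
o,M=tool();print(M)
save(s,"c1.png",crop=(200,130,460,370),scale=3)
E
```

```text
rack 0.74 [246. 284.] 1764 [0.425 0.198 0.01 ]
carrier 0.59 [328. 263.] 1072 [ 0.495 -0.055  0.01 ]
jar0 0.77 [349. 206.] 242 [ 0.682 -0.117  0.01 ]
jar0 0.34 [404. 291.] 400 [ 0.412 -0.292  0.01 ]
spatula0 0.89 [384. 282.] 428 [ 0.441 -0.23   0.01 ]
spatula0 0.89 [485. 336.] 464 [ 0.278 -0.539  0.01 ]
spatula0 0.82 [395. 170.] 426 [ 0.81  -0.267  0.01 ]
spatula0 0.76 [355. 262.] 382 [ 0.502 -0.139  0.01 ]
spatula0 0.71 [406. 291.] 412 [ 0.413 -0.296  0.01 ]
spatula0 0.62 [407. 345.] 408 [ 0.25  -0.297  0.01 ]
spatula0 0.33 [245. 290.] 1829 [0.409 0.201 0.01 ]
cleaner 0.65 [435. 208.] 490 [ 0.681 -0.395  0.01 ]
cup 0.97 [169. 220.] 570 [0.625 0.451 0.01 ]
[[-9.10277867e-01 -4.71416664e-05 -4.13997830e-01]
 [ 4.13997833e-01 -9.04133634e-05 -9.10277862e-01]
 [ 5.48107902e-06 -9.99999995e-01  1.01817831e-04]]
```

View pics/c1.png

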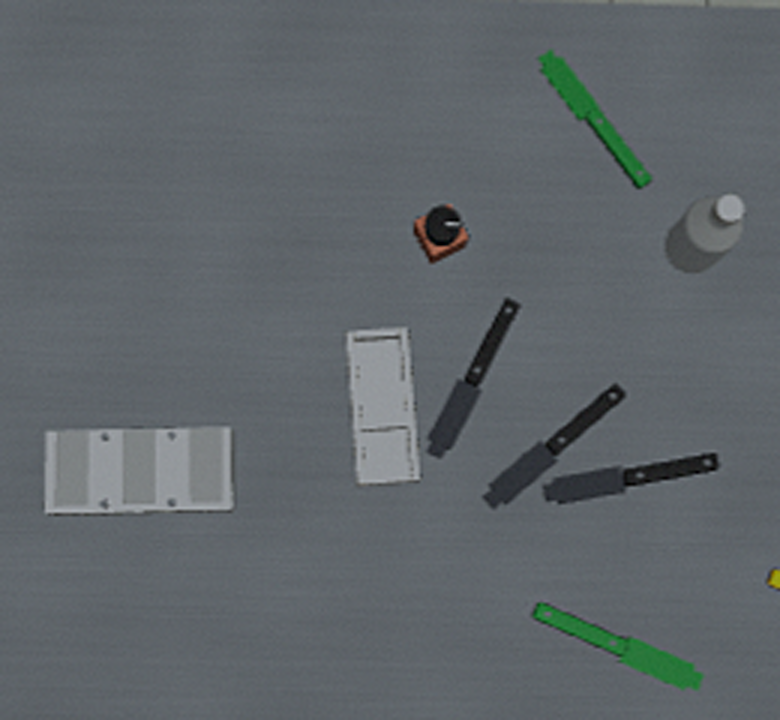

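Run:
```python
from h import *
go([0.65,-0.115,0.23],np.pi/2,"over pot")
```

```text
over pot turn -0.427 shift before turn cm [-6.393e+01  6.000e-02  4.605e+01] after turn cm [-3.913e+01  6.000e-02  6.839e+01] jawyaw -1.998 t 0.5 q6 -0.26
```

```bash
python3 -m pendant '[[-4,0,2.9,0,-1],[-4,0,2.9,0,-1],[-4,0,2.9,0,-1],[-4,0,2.9,0,-1],[-4,0,2.9,0,-1]]' 20; python3 -m pendant '[[-4,0,2.9,0,-1],[-4,0,2.9,0,-1],[-4,0,2.9,0,-1],[-4,0,2.9,0,-1],[-4,0,2.9,0,-1]]';python3 -m pendant '[[-4,0,2.9,0,-1],[-4,0,2.9,0,-1],[-4,0,2.9,0,-1],[-4,0,2.9,0,-1],[-4,0,2.9,0,-1]]';python3 -m pendant '[[-4,0,2.5,-0.142,-1],[0,0,0,-0.142,-1],[0,0,0,-0.142,-1],[0,0,0,0,-1],[0,0,0,0,-1]]'
python3 - <<'E'
from h import *
go([0.65,-0.115,0.23],np.pi/2,"over pot")
s=snap("wrist"); save(s,"w1.png"); s=snap("top"); save(s,"t1.png")
E
```

```text
time_s: 1.0
ee_pos: [0.3813, 0.3524, 0.2309]
eef_rot: [-0.43, -1.987, 1.986]
ft_force: [0.8, 1.1, 0.0]
finger_gap: 0.087
time_s: 1.5
ee_pos: [0.5035, 0.1375, 0.231]
eef_rot: [-0.431, -1.987, 1.985]
ft_force: [0.6, 0.9, 0.5]
finger_gap: 0.087
time_s: 2.0
ee_pos: [0.6256, -0.0774, 0.2308]
eef_rot: [-0.431, -1.986, 1.986]
ft_force: [1.4, 0.5, 0.9]
finger_gap: 0.0872
time_s: 2.5
ee_pos: [0.6508, -0.1147, 0.2306]
eef_rot: [-0.004, -2.22, 2.22]
ft_force: [0.1, 0.5, -0.2]
finger_gap: 0.0874
over pot turn -0.004 shift before turn cm [0.08 0.06 0.03] after turn cm [0.08 0.06 0.03] jawyaw -1.574 t 2.5 q6 1.5
```

View pics/w1.png

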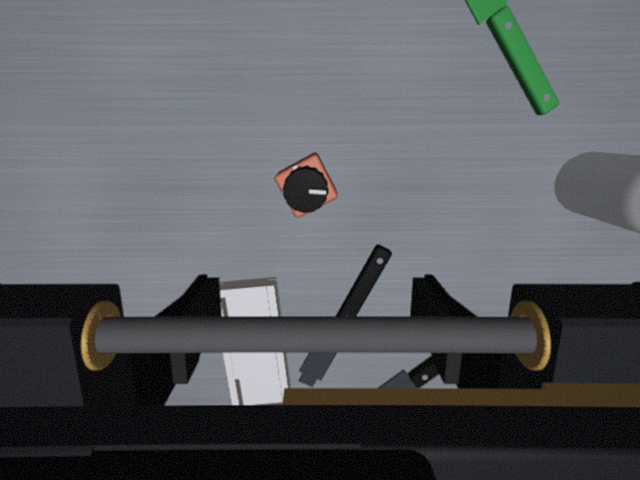

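View pics/t1.png

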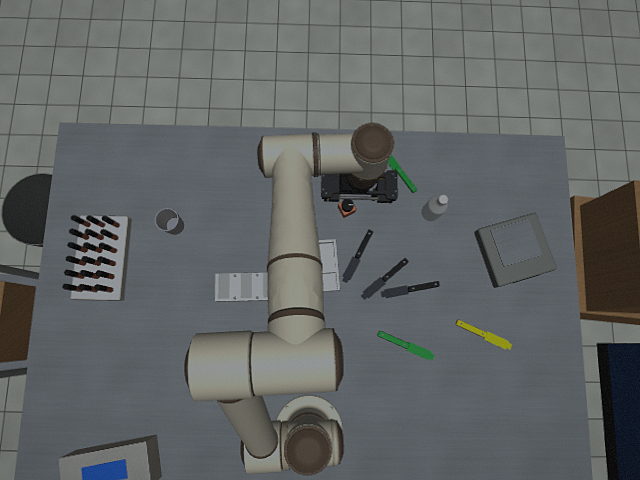

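```bash
cat >> h.py <<'E'
from scipy.optimize import minimize
def prism(poly,z0,z1,T):
    x,y,a=T; c,s=np.cos(a),np.sin(a); poly=np.asarray(poly,float)
    P=np.c_[x+poly[:,0]*c-poly[:,1]*s,y+poly[:,0]*s+poly[:,1]*c]
    return np.r_[np.c_[P,np.full(len(P),z0)],np.c_[P,np.full(len(P),z1)]]
rect=lambda x0,x1,w:[[x0,-w],[x1,-w],[x1,w],[x0,w]]
circ=[[.019*np.cos(t),.019*np.sin(t)] for t in np.linspace(0,6.28,25)]
def jarparts(T,z=0): return [prism(rect(-.022,.022,.022),z+.004,z+.042,T),prism(circ,z+.042,z+.064,T)]
def spparts(T,z=0): return [prism(rect(-.045,.055,.009),z,z+.014,T),prism(rect(-.118,-.045,.014),z,z+.003,T),prism(rect(-.130,-.118,.009),z,z+.003,T)]
def sil(s,parts,K=4):
    im=np.zeros((480*K,640*K),np.uint8)
    for p in parts:
        q=w2p(s,p); h=cv2.convexHull(np.float32(q))
        cv2.fillConvexPoly(im,np.int32(np.round((h+.5)*K-.5)),255)
    return cv2.resize(im,(640,480),interpolation=cv2.INTER_AREA)/255.
def fit(s,mask,parts,T0,z=0,valid=None):
    m=mask.astype(float); v=np.ones_like(m) if valid is None else valid
    f=lambda u: (np.abs(sil(s,parts([u[0]/100,u[1]/100,u[2]],z))-m)*v).sum()
    T0=np.array([T0[0]*100,T0[1]*100,T0[2]]); r=None
    for k in (1,.3):
        sx=np.array([T0,T0+[1.*k,0,0],T0+[0,1.*k,0],T0+[0,0,.2*k]])
        r=minimize(f,T0,method="Nelder-Mead",options=dict(initial_simplex=sx,xatol=.005,fatol=.2,maxiter=200)); T0=r.x
    return np.array([T0[0]/100,T0[1]/100,T0[2]]),r.fun/m.sum()
E
python3 - <<'E'
from h import *
s=snap("wrist")
ms=ctrl.masks_of(s,"jar0"); 
for m in ms: print(m["conf"],m["centre"])
im=s["img"].astype(int)
roi=np.zeros((480,640),bool); roi[140:232,255:355]=1
mk=roi&((im.max(2)<75)|((im[:,:,0]-im[:,:,2])>35))
mk=cv2.morphologyEx(mk.astype(np.uint8),cv2.MORPH_CLOSE,np.ones((9,9)))>0
c=p2w(s,[[306,187]],.04)[0]; print(mk.sum(),c)
for a0 in (0.3,1.0):
    T,e=fit(s,mk,jarparts,[c[0],c[1],a0]); print(T.round(4),round(e,3))
h=[cv2.convexHull(np.float32(w2p(s,p))) for p in jarparts(T)]
save(s,"w2.png",h,crop=(240,120,400,240),scale=5)
E
```

```text
0.76 [303.8, 183.2]
2405 [ 0.67374837 -0.10602645  0.04      ]
[ 0.6741 -0.1057  0.4822] 0.08
[ 0.6741 -0.1062  0.4869] 0.078
```

View pics/w2.png

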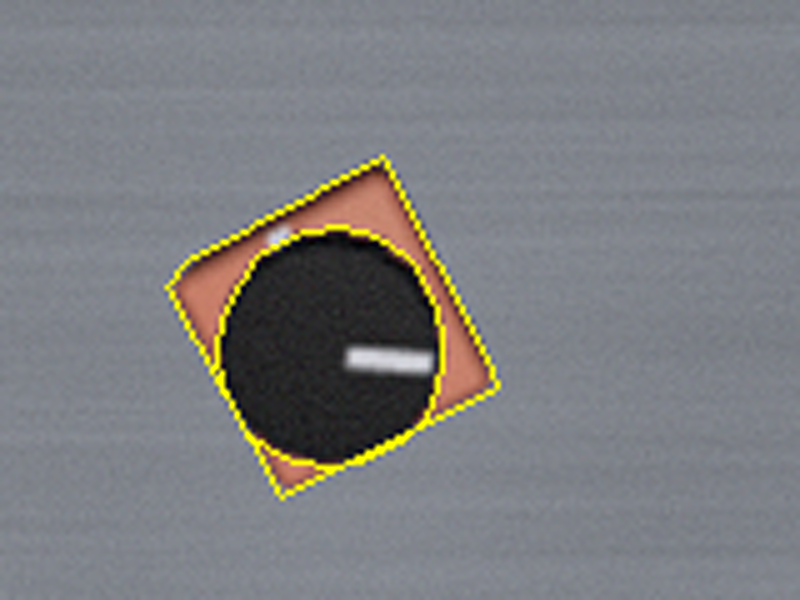

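```bash
python3 -m pendant '[[4,0,0,0,-1],[4,0,0,0,-1],[4,0,0,0,-1],[4,0,0,0,-1],[4,0,0,0,-1]]'; python3 -m pendant '[[2,0,0,0,-1],[0,0,0,0,-1],[0,0,0,0,-1],[0,0,0,0,-1],[0,0,0,0,-1]]'
python3 - <<'E'
from h import *
s=snap("wrist"); save(s,"w3.png")
np.save("s3.npy",s,allow_pickle=True)
E
```

```text
time_s: 3.2
ee_pos: [0.4492, -0.1144, 0.2307]
eef_rot: [-0.002, -2.221, 2.221]
ft_force: [-0.5, -0.1, 0.4]
finger_gap: 0.0869
time_s: 3.7
ee_pos: [0.4318, -0.1144, 0.2303]
eef_rot: [-0.001, -2.221, 2.221]
ft_force: [0.2, -0.0, 0.3]
finger_gap: 0.0874
```

View pics/w3.png

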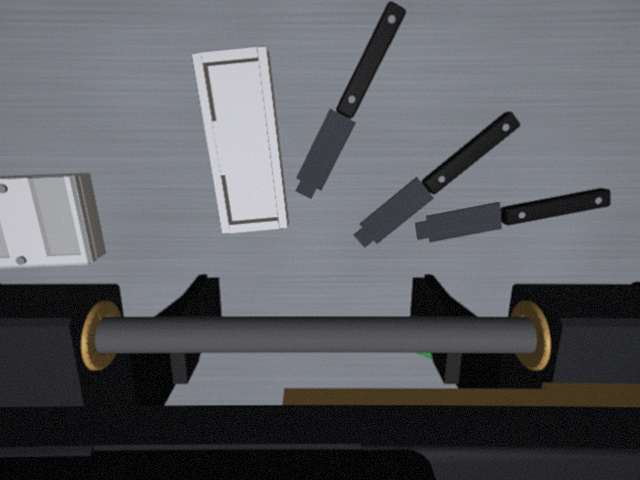

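```bash
cat > m3.py <<'E'
from h import *
s=np.load("s3.npy",allow_pickle=True).item()
im=s["img"].astype(int); g=im.mean(2)
def hulls(ps): return [cv2.convexHull(np.float32(w2p(s,p))) for p in ps]
carp=lambda T,z=0:[prism(rect(-.08,.08,.032),0,.024,T)]
roi=np.zeros((480,640),bool); roi[30:250,180:300]=1
w=np.zeros((480,640),np.uint8); w[roi&(g>165)]=1
pts=cv2.findNonZero(w); hm=np.zeros((480,640),np.uint8); cv2.fillConvexPoly(hm,cv2.convexHull(pts),1)
T,e=fit(s,hm>0,carp,[.5,-.055,.1]); print("carrier",T.round(4),round(e,3)); bx=hulls(carp(T))
bx+=hulls([prism(rect(-.024+d,.024+d,.024),.024,.024,T) for d in(-.048,.048)])
dark=g<100
n,lab,st,cen=cv2.connectedComponentsWithStats((dark).astype(np.uint8))
for i in range(1,n):
    if st[i,4]>1500 and cen[i,1]<270:
        ys,xs=np.nonzero(lab==i)
        if xs.mean()<285: continue
        P=p2w(s,np.c_[xs,ys],.005)[:,:2]; c=P.mean(0); u=np.linalg.svd(P-c,full_matrices=False)[2][0]
        if u@[1,-.5]<0: u=-u   # handle direction
        a=np.arctan2(u[1],u[0]); T0=[*(c+u*.045),a]
        T,e=fit(s,lab==i,spparts,T0); print("spat",cen[i].round(),T.round(4),round(e,3)); bx+=hulls(spparts(T))
save(s,"w3b.png",bx,crop=(150,0,640,280),scale=1.6)
E
python3 m3.py
```

```text
carrier [ 0.4899 -0.0468  0.0917] 0.034
spat [347. 105.] [ 0.5573 -0.1604 -0.4672] 0.045
spat [432. 182.] [ 0.4784 -0.2572 -0.8545] 0.072
spat [507. 214.] [ 0.4291 -0.3449 -1.3754] 0.07
```

View pics/w3b.png

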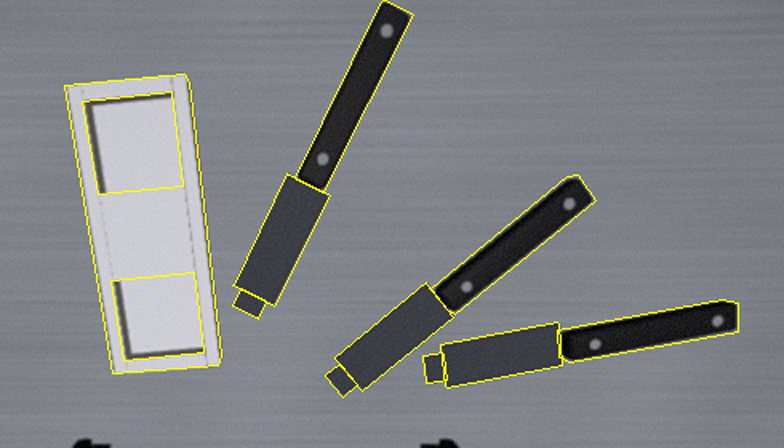

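Run:
```python
from h import *
go([0.6741,-0.106,0.10],-1.086)
```

```text
turn -0.486 shift before turn cm [-24.25  13.01  -0.87] after turn cm [-21.85  13.01  10.55] jawyaw -1.572 t 3.75 q6 1.46
```

```bash
python3 -m pendant '[[-4.85,0,-0.17,0,-1],[-4.85,0,-0.17,0,-1],[-4.85,0,-0.17,0,-1],[-4.85,0,-0.17,0,-1],[-4.85,0,-0.17,0,-1]]'; python3 -m pendant '[[0,3.2,0,-0.122,-1],[0,3.2,0,-0.122,-1],[0,3.2,0,-0.122,-1],[0,3.4,0,-0.12,-1],[0,0,0,0,-1]]'
python3 - <<'E'
from h import *
go([0.6741,-0.106,0.029],-1.086)
s=snap("wrist"); save(s,"w4.png")
E
```

```text
time_s: 4.25
ee_pos: [0.6757, -0.1063, 0.2295]
eef_rot: [0.0, -2.22, 2.221]
ft_force: [-0.9, -0.2, 0.7]
finger_gap: 0.0869
time_s: 4.75
ee_pos: [0.6698, -0.1061, 0.0937]
eef_rot: [-0.495, 1.96, -1.952]
ft_force: [0.5, -0.5, -0.6]
finger_gap: 0.0873
 turn -0.001 shift before turn cm [-0.46  6.46  0.23] after turn cm [-0.46  6.46  0.23] jawyaw -1.087 t 4.75 q6 1.98
```

View pics/w4.png

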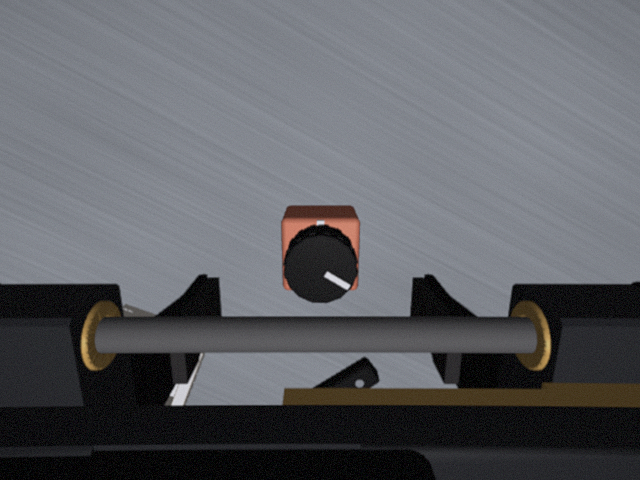

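```bash
python3 -m pendant '[[-0.2,1.5,0.15,0,-1],[0,1.5,0,0,-1],[0,1.5,0,0,-1],[0,1.0,0,0,-1],[0,0,0,0,-1]]'
python3 - <<'E'
from h import *
go([0.6741,-0.106,0.029],-1.086)
E
```

```text
time_s: 5.3
ee_pos: [0.6745, -0.1067, 0.0433]
eef_rot: [-0.486, 1.953, -1.951]
ft_force: [-0.7, -0.3, 0.2]
finger_gap: 0.0866
 turn -0.0 shift before turn cm [-0.01  1.43 -0.07] after turn cm [-0.01  1.43 -0.07] jawyaw -1.086 t 5.3 q6 1.98
```

```bash
python3 -m pendant '[[0,1.4,0,0,-1],[0,0,0,0,0.6],[0,0,0,0,1],[0,0,0,0,1],[0,0,0,0,1]]' 30;  python3 -m pendant '[[0,0,0,0,1],[0,0,0,0,1],[0,-2,0,0,1],[0,-2,0,0,1],[0,-2,0,0,1]]'
python3 - <<'E'
from h import *
go([0.5377,-0.0424,0.12],-1.479)
s=snap("wrist"); save(s,"w5.png")
E
```

```text
time_s: 5.8
ee_pos: [0.6762, -0.1067, 0.0322]
eef_rot: [-0.481, 1.95, -1.95]
ft_force: [-0.2, 0.1, 0.9]
finger_gap: 0.0627
time_s: 6.3
ee_pos: [0.6753, -0.1066, 0.0915]
eef_rot: [-0.484, 1.952, -1.951]
ft_force: [0.3, -0.1, -1.5]
finger_gap: 0.0436
 turn 0.393 shift before turn cm [  9.18  -2.83 -12.09] after turn cm [13.11 -2.83 -7.65] jawyaw -1.086 t 6.3 q6 1.98
```

View pics/w5.png

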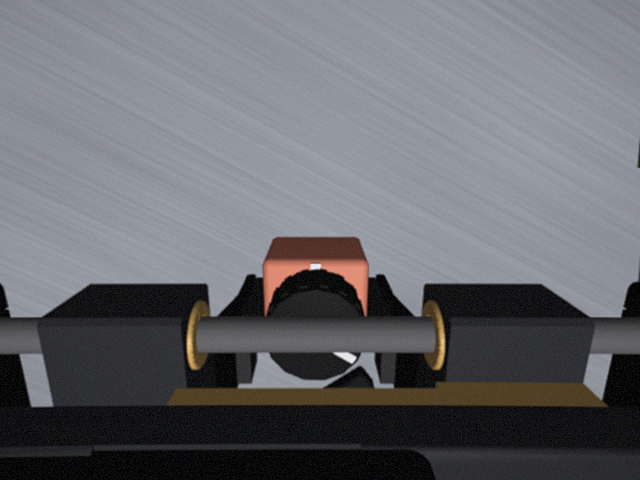

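```bash
cat > hold.py <<'E'
from h import *
import sys
s=snap("wrist"); o,M=tool(); p=o["ee_pos"]; a=np.arctan2(M[1,2],M[0,2])
bx=[]
for d in (0,):
    T=[p[0]+M[0,0]*d,p[1]+M[1,0]*d,a]; bx+=[cv2.convexHull(np.float32(w2p(s,q))) for q in jarparts(T,p[2]-.0305)]
save(s,"w6.png",bx,crop=(230,200,400,400),scale=3)
E
python3 hold.py
```

```text
(no output)
```

View pics/w6.png

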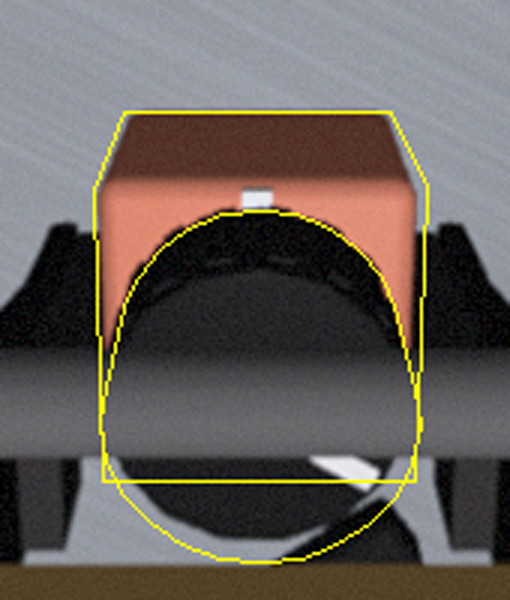

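```bash
cat > hold.py <<'E'
from h import *
s=snap("wrist"); o,M=tool(); p=o["ee_pos"]; a=np.arctan2(M[1,2],M[0,2])
im=s["img"].astype(int); red=((im[:,:,0]-im[:,:,2])>25); red[:200]=0; red[320:]=0
red[:, :230]=0; red[:,400:]=0
ys,xs=np.nonzero(red); 
# body top-back edge width rows & shoulder: fit hull of part above row 300
v=np.zeros((480,640)); v[200:285]=1
hm=np.zeros((480,640),np.uint8); cv2.fillConvexPoly(hm,cv2.convexHull(cv2.findNonZero(red.astype(np.uint8))),1)
def f(u):
    T=[p[0]+M[0,0]*u[0]/1e3+M[0,2]*u[2]/1e3,p[1]+M[1,0]*u[0]/1e3+M[1,2]*u[2]/1e3,a+u[3]/50]
    return (np.abs(sil(s,jarparts(T,p[2]-u[1]/1e3)[:1])-hm)*v).sum()
u0=np.array([0,38.,0,0]); 
r=minimize(f,u0,method="Nelder-Mead",options=dict(initial_simplex=np.array([u0,u0+[3,0,0,0],u0+[0,-5,0,0],u0+[0,0,2,0],u0+[0,0,0,2]]),xatol=.05,fatol=.1))
print("tool-x mm, below TCP mm, tool-z mm, yaw rad",r.x[:3].round(1),(r.x[3]/50).round(3),r.fun)
E
python3 hold.py
```

```text
tool-x mm, below TCP mm, tool-z mm, yaw rad [ 1.  36.7  0.4] -0.005 75.59607843137255
```

```bash
python3 -m pendant '[[1.8,0,-2.4,0,1],[1.8,0,-2.4,0,1],[1.9,0,-2.4,0,1],[1.9,0,-2.4,0,1],[1.8,0,-2.5,0,1]]' ;  python3 -m pendant '[[0,0,0,0.131,1],[0,0,0,0.131,1],[0,0,0,0.131,1],[0,0,0,0,1],[0,0,0,0,1]]'
python3 - <<'E'
from h import *
go([0.5387,-0.0424,0.06],-1.479)
s=snap("wrist"); save(s,"w7.png"); s=snap("side"); save(s,"sd7.png",crop=(240,170,460,330),scale=3.5)
E
python3 hold.py
```

```text
time_s: 6.95
ee_pos: [0.5355, -0.0423, 0.0898]
eef_rot: [-0.486, 1.953, -1.952]
ft_force: [1.0, -0.4, -1.7]
finger_gap: 0.044
time_s: 7.45
ee_pos: [0.5372, -0.0426, 0.0905]
eef_rot: [-0.105, 2.174, -2.174]
ft_force: [-0.9, -0.1, -3.1]
finger_gap: 0.0436
 turn 0.003 shift before turn cm [-0.15  3.05 -0.01] after turn cm [-0.15  3.05 -0.01] jawyaw -1.476 t 7.45 q6 1.44
tool-x mm, below TCP mm, tool-z mm, yaw rad [ 2.3 39.8 -0.2] 0.001 91.66274509803921
```

View pics/w7.png

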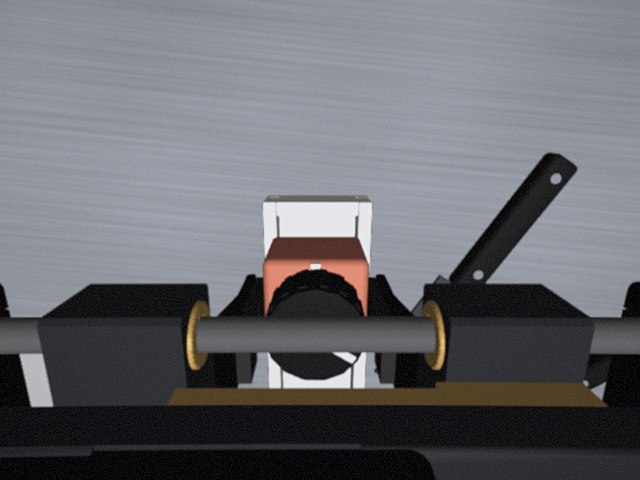

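View pics/sd7.png

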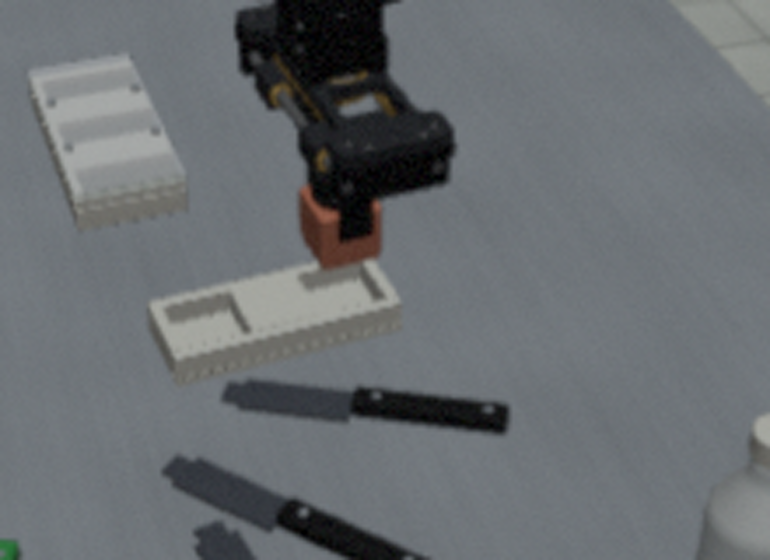

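```bash
python3 -m pendant '[[-0.18,1,0,0,1],[0,1,0,0,1],[0,0.8,0,0,1],[0,0.4,0,0,1],[0,0,0,0,1]]' ;  python3 -m pendant '[[0,0.3,0,0,1],[0,0.3,0,0,1],[0,0.3,0,0,1],[0,0.2,0,0,1],[0,0,0,0,1]]'
python3 hold.py
```

```text
time_s: 8.1
ee_pos: [0.5392, -0.0425, 0.0584]
eef_rot: [-0.103, 2.175, -2.176]
ft_force: [0.4, 0.4, -1.4]
finger_gap: 0.0442
time_s: 8.6
ee_pos: [0.5385, -0.0427, 0.0515]
eef_rot: [-0.104, 2.174, -2.176]
ft_force: [-9.2, 0.3, 18.0]
finger_gap: 0.0437
tool-x mm, below TCP mm, tool-z mm, yaw rad [ 1.3 38.7 -0.2] 0.0 111.38823529411764
```

```bash
python3 -m pendant '[[0,-0.4,0,0,1],[0.15,0,0,0,1],[0.05,0,0,0,1],[0,0.2,0,0,1],[0,0.2,0,0,1]]' ;  python3 -m pendant '[[0,0.2,0,0,1],[0,0.2,0,0,1],[0,0.2,0,0,1],[0,0,0,0,1],[0,0,0,0,1]]'
python3 hold.py
```

```text
time_s: 9.15
ee_pos: [0.5377, -0.0426, 0.0506]
eef_rot: [-0.103, 2.173, -2.175]
ft_force: [-9.7, 1.8, 20.1]
finger_gap: 0.0436
time_s: 9.65
ee_pos: [0.5352, -0.0429, 0.044]
eef_rot: [-0.107, 2.176, -2.178]
ft_force: [-10.9, 1.9, 16.8]
finger_gap: 0.0442
tool-x mm, below TCP mm, tool-z mm, yaw rad [-0.2 36.6 -0.2] 0.001 133.00392156862745
```

```bash
python3 -m pendant '[[0,0,0,0,0],[0,0,0,0,-0.3],[0,0,0,0,-0.3],[0,-0.7,0,0,-0.3],[0,-0.8,0,0,-0.3]]'
python3 - <<'E'
from h import *
go([0.5377,-0.0424,0.058],-1.479)
s=snap("side"); save(s,"sd8.png",crop=(240,170,460,330),scale=3.5)
s=snap("wrist"); save(s,"w8.png")
E
```

```text
time_s: 10.2
ee_pos: [0.538, -0.0426, 0.0576]
eef_rot: [-0.101, 2.174, -2.175]
ft_force: [0.0, 0.8, -0.1]
finger_gap: 0.0555
 turn 0.001 shift before turn cm [ 0.03 -0.04 -0.02] after turn cm [ 0.03 -0.04 -0.02] jawyaw -1.478 t 10.2 q6 1.44
```

View pics/sd8.png

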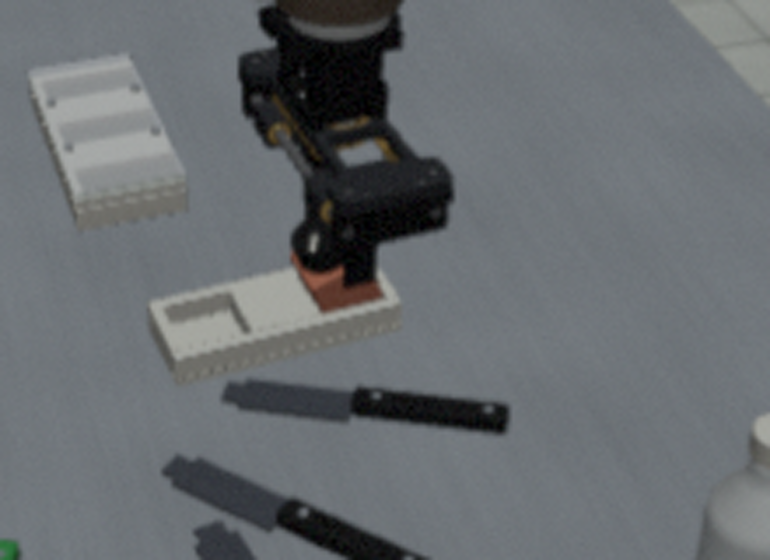

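View pics/w8.png

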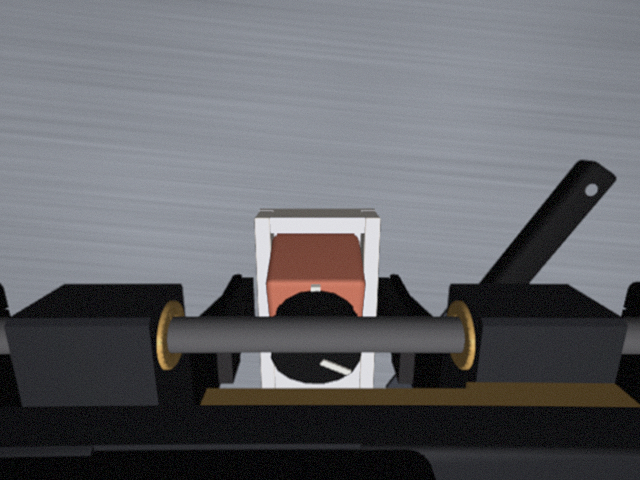

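```bash
python3 -m pendant '[[0,-3,0,0,-0.3],[0,-3,0,0,-0.3],[0,-3,0,0,-0.3],[0,-4,0,0,-0.3],[0,-2,0,0,-0.3]]'
python3 - <<'E'
from h import *
s=snap("side"); save(s,"sd9.png",crop=(270,210,370,290),scale=7)
s=snap("wrist"); 
hh=lambda ps:[cv2.convexHull(np.float32(w2p(s,p))) for p in ps]
save(s,"w9.png",hh(jarparts([.5377,-.0424,.0917],.006))+hh([prism(rect(-.08,.08,.032),.024,.024,[.4899,-.0468,.0917])]),crop=(220,80,420,300),scale=3.5)
E
```

```text
time_s: 10.8
ee_pos: [0.5394, -0.0425, 0.2114]
eef_rot: [-0.094, 2.171, -2.171]
ft_force: [1.0, 1.2, -0.6]
finger_gap: 0.0565
```

View pics/sd9.png

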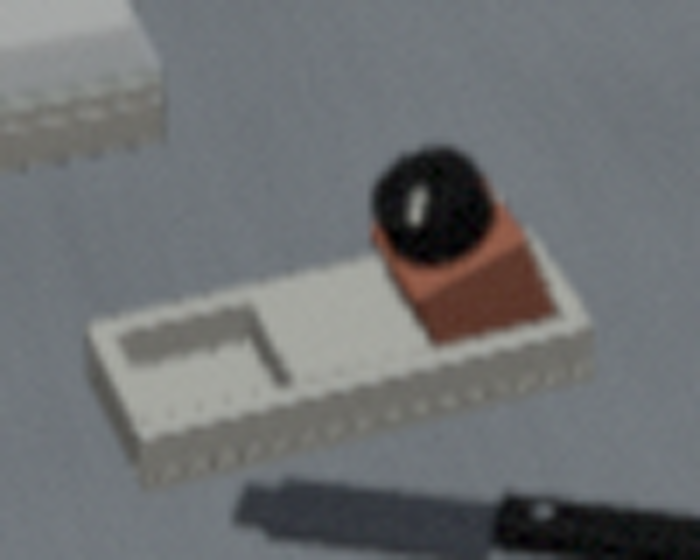

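View pics/w9.png

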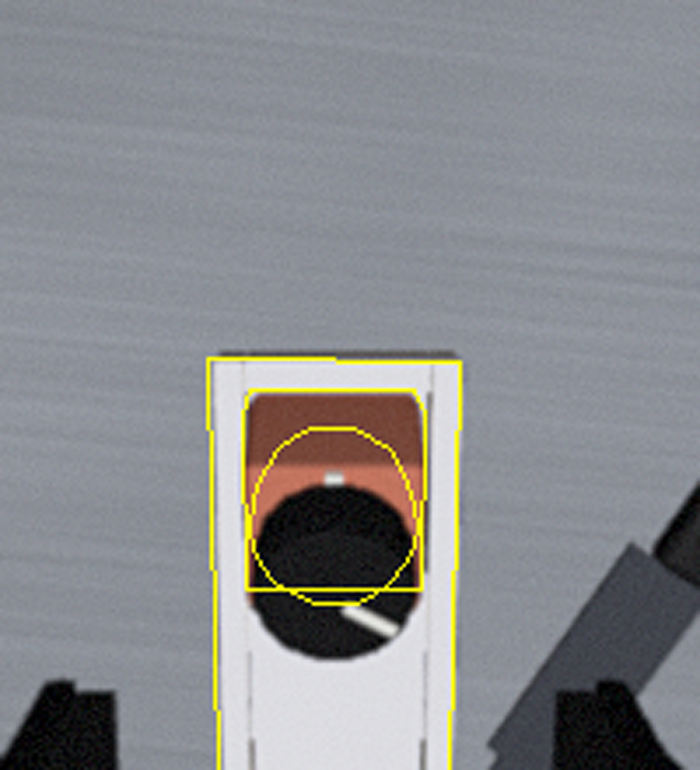

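Run:
```python
from h import *
s=snap("wrist")
print(p2w(s,[[220+333/3.5,80+658/3.5]],.06),p2w(s,[[220+333/3.5,80+658/3.5]],.05))
go([0.470,-0.0485,0.058],-1.479)
```

```text
[[ 0.50151832 -0.0456355   0.06      ]] [[ 0.4979333  -0.04596688  0.05      ]]
 turn 0.0 shift before turn cm [ 6.930e+00  1.508e+01 -1.000e-02] after turn cm [ 6.930e+00  1.508e+01 -1.000e-02] jawyaw -1.479 t 10.95 q6 1.44
```

```bash
python3 -m pendant '[[3.5,0,0,0,1],[3.5,0,0,0,1],[0,3,0,0,1],[0,4,0,0,1],[0,3,0,0,1]]' 20;  python3 -m pendant '[[0,3,0,0,1],[0,2.2,0,0,1],[0,0,0,0,1],[-0.7,0,0,0,1],[-0.7,0,0,0,1]]'
python3 -m pendant '[[-0.5,0,0,0,1],[-0.5,0,0,0,1],[-0.3,0,0,0,1],[-0.3,0,0,0,1],[0,0,0,0,1]]'
python3 - <<'E'
from h import *
go([0.509,-0.0451,0.058],-1.479)
s=snap("side"); save(s,"sd10.png",crop=(270,210,370,290),scale=7)
E
```

```text
time_s: 11.45
ee_pos: [0.466, -0.0493, 0.1049]
eef_rot: [-0.103, 2.176, -2.176]
ft_force: [1.0, -1.0, -0.5]
finger_gap: 0.0246
time_s: 11.95
ee_pos: [0.4835, -0.0475, 0.0565]
eef_rot: [-0.098, 2.173, -2.173]
ft_force: [0.3, -0.1, 0.4]
finger_gap: 0.0003
time_s: 12.45
ee_pos: [0.4948, -0.0469, 0.0551]
eef_rot: [-0.107, 2.177, -2.179]
ft_force: [-7.4, 0.6, 5.4]
finger_gap: 0.0003
 turn -0.001 shift before turn cm [-1.43 -0.3  -0.05] after turn cm [-1.43 -0.3  -0.05] jawyaw -1.48 t 12.45 q6 1.43
```

View pics/sd10.png

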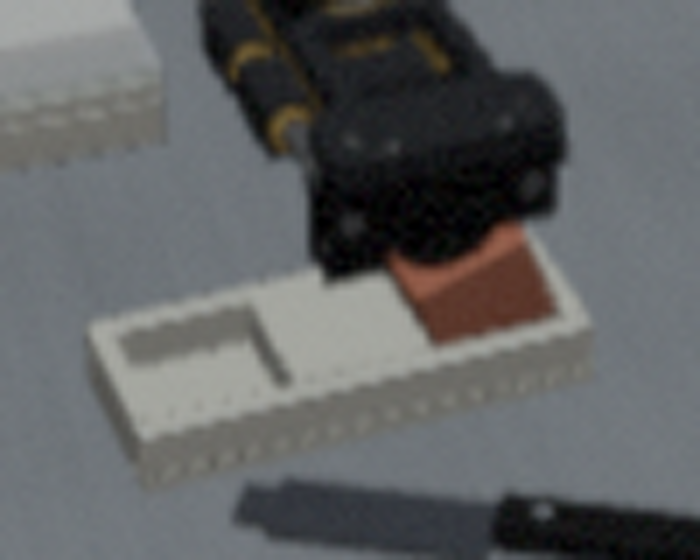

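```bash
python3 -m pendant '[[-0.3,0,0,0,1],[-0.3,0,0,0,1],[-0.2,0,0,0,1],[-0.2,0,0,0,1],[0,0,0,0,1]]'
python3 - <<'E'
from h import *
go([0.509,-0.0451,0.058],-1.479)
s=snap("side"); save(s,"sd11.png",crop=(270,210,370,290),scale=7)
E
```

```text
time_s: 13.0
ee_pos: [0.4955, -0.0475, 0.0544]
eef_rot: [-0.127, 2.186, -2.191]
ft_force: [-23.2, 1.4, 19.6]
finger_gap: 0.0003
 turn -0.003 shift before turn cm [-1.35 -0.4  -0.12] after turn cm [-1.35 -0.4  -0.12] jawyaw -1.482 t 13.0 q6 1.43
```

View pics/sd11.png

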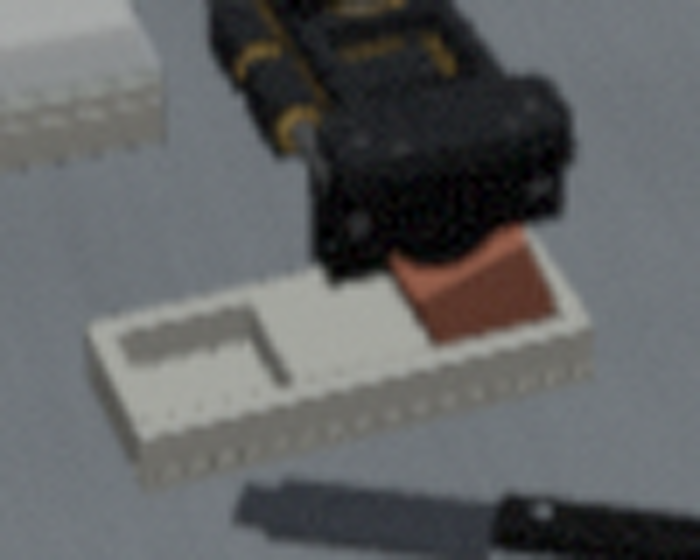

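```bash
python3 -m pendant '[[0.7,0,0,0,1],[1.5,0,0,0,1],[0,-2,0,0,1],[0,-3,0,0,-1],[0,-4,0,0,-1]]'; python3 -m pendant '[[-3,-4,0,0,-1],[-3,0,0,0,-1],[0,0,0,0,-1],[0,0,0,0,-1],[0,0,0,0,-1]]'
cat > tilt.py <<'E'
from h import *
def tparts(x,z,t,y=-.0424,yaw=.0917):
    # centre of underside (along carrier axis coordinate x from socket), tilt t: top toward -x
    A=R.from_euler("ZY",[yaw,-t]).as_matrix(); u=np.array([np.cos(yaw),np.sin(yaw),0])
    o=np.array([.5377,y,0])+u*x+[0,0,z]
    return [q@A.T+o for q in (prism(rect(-.022,.022,.022),.004,.042,[0,0,0]),prism(rect(-.020,.020,.020),0,.004,[0,0,0]),prism(circ,.042,.064,[0,0,0]))]
if __name__=="__main__":
    f=0; obs=[]
    for n in ("wrist","side"):
        s=snap(n); im=s["img"].astype(int)
        roi=np.zeros((480,640),bool)
        c=w2p(s,[[.53,-.043,.04]])[0].astype(int); r=70 if n=="wrist" else 32
        roi[c[1]-r:c[1]+r,c[0]-r:c[0]+r]=1
        mk=roi&((im.max(2)<70)|((im[:,:,0]-im[:,:,2])>25))
        nn,lab,st,_=cv2.connectedComponentsWithStats(cv2.morphologyEx(mk.astype(np.uint8),cv2.MORPH_CLOSE,np.ones((5,5))))
        i=1+np.argmax(st[1:,4]); obs.append((s,lab==i)); print(n,st[i])
    # carrier hides what is below its top: valid = drop where model z<.024 is hidden; use only cap+upper
    def cost(u,full=False):
        e=0
        for k,(s,m) in enumerate(obs):
            P=tparts(u[0]/100,u[1]/100,u[2])
            e+=np.abs(sil(s,P)-m).sum()/m.sum()
        return e
    best=None
    for t0 in (0,.4):
        u0=np.array([0,.8,t0]); r=minimize(cost,u0,method="Nelder-Mead",options=dict(initial_simplex=np.array([u0,u0+[.5,0,0],u0+[0,.5,0],u0+[0,0,.2]]),xatol=.01,fatol=.002))
        print(r.x.round(3),r.fun)
        if best is None or r.fun<best.fun: best=r
    for k,(s,m) in enumerate(obs):
        h=[cv2.convexHull(np.float32(w2p(s,p))) for p in tparts(best.x[0]/100,best.x[1]/100,best.x[2])]
        c=w2p(s,[[.53,-.043,.04]])[0].astype(int)
        save(s,f"tl{k}.png",h,crop=(c[0]-60,c[1]-60,c[0]+60,c[1]+60),scale=5)
    a=cv2.imread("pics/tl0.png"); b=cv2.imread("pics/tl1.png"); cv2.imwrite("pics/tl.png",cv2.resize(np.hstack([a,b]),(800,400)))
E
python3 tilt.py
```

```text
time_s: 13.55
ee_pos: [0.4851, -0.0475, 0.1455]
eef_rot: [-0.103, 2.175, -2.176]
ft_force: [1.5, -0.3, 0.8]
finger_gap: 0.0098
time_s: 14.05
ee_pos: [0.5446, -0.042, 0.1847]
eef_rot: [-0.102, 2.175, -2.175]
ft_force: [0.2, -0.7, 0.3]
finger_gap: 0.0483
wrist [ 287  200   58   84 4234]
side [323 231  26  28 479]
[0.501 1.119 0.335] 0.28033429104110585
[0.49  1.119 0.336] 0.2802436482515254
```

View pics/tl.png

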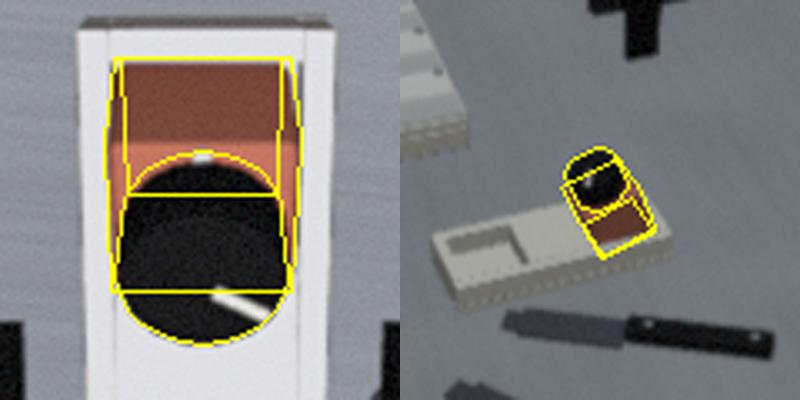

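Run:
```python
from h import *
go([0.536,-0.0426,0.039],-1.479)
```

```text
turn 0.0 shift before turn cm [ 0.86 14.61 -0.02] after turn cm [ 0.86 14.61 -0.02] jawyaw -1.479 t 14.15 q6 1.44
```

```bash
python3 -m pendant '[[0.86,4,0,0,-0.6],[0,4,0,0,-0.6],[0,4,0,0,-0.6],[0,2.6,0,0,-0.6],[0,0,0,0,1]]' 40; python3 -m pendant '[[0,0,0,0,1],[0,0,0,0,1],[0,0,0,0,1],[0,0,0,0,1],[0,0,0,0,1]]'
python3 - <<'E'
from h import *
go([0.536,-0.0426,0.039],-1.479)
E
```

```text
time_s: 14.65
ee_pos: [0.5336, -0.0432, 0.036]
eef_rot: [-0.11, 2.178, -2.18]
ft_force: [0.1, -1.1, 0.4]
finger_gap: 0.0665
time_s: 15.15
ee_pos: [0.5384, -0.0424, 0.0412]
eef_rot: [-0.097, 2.173, -2.172]
ft_force: [-0.7, 1.3, 6.8]
finger_gap: 0.0436
 turn 0.001 shift before turn cm [ 0.24  0.22 -0.  ] after turn cm [ 0.24  0.22 -0.  ] jawyaw -1.478 t 15.15 q6 1.44
```

```bash
python3 -m pendant '[[0,-0.3,0,0,1],[0.3,-0.1,0,0,1],[0.3,0,0,0,1],[0,0.5,0,0,1],[0,0.4,0,0,1]]'; python3 -m pendant '[[0,0,0,0,0],[0,0,0,0,-0.5],[0,0,0,0,-0.5],[0,0,0,0,-0.5],[0,-2,0,0,-0.5]]'
python3 -m pendant '[[0,-3,0,0,-0.5],[0,-5,0,0,-0.5],[0,-4,0,0,-0.5],[0,0,0,0,-0.5],[0,0,0,0,-0.5]]'
python3 tilt.py
```

```text
time_s: 15.65
ee_pos: [0.5379, -0.0423, 0.0398]
eef_rot: [-0.089, 2.165, -2.166]
ft_force: [0.6, 1.5, 31.6]
finger_gap: 0.0437
time_s: 16.15
ee_pos: [0.5281, -0.0437, 0.0517]
eef_rot: [-0.109, 2.178, -2.18]
ft_force: [-0.5, -0.1, 0.3]
finger_gap: 0.0628
time_s: 16.65
ee_pos: [0.5308, -0.0431, 0.1746]
eef_rot: [-0.1, 2.175, -2.174]
ft_force: [1.0, 1.1, -1.5]
finger_gap: 0.0651
wrist [ 286  185   60   81 4202]
side [324 231  25  28 479]
[0.068 0.862 0.165] 0.3350142850521231
[0.336 0.866 0.215] 0.33442149196939386
```

View pics/tl.png

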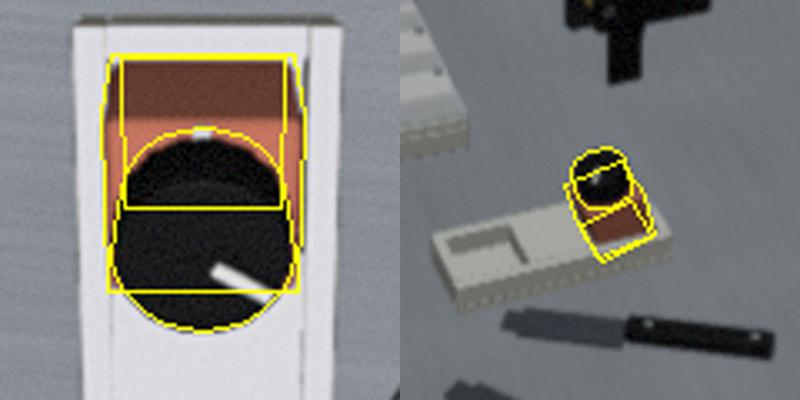

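Run:
```python
from h import *
s=snap("side"); save(s,"sd12.png",crop=(310,215,370,275),scale=10)
s=snap("wrist"); save(s,"w12.png",crop=(260,160,380,280),scale=5)
```

```text
(no output)
```

View pics/sd12.png

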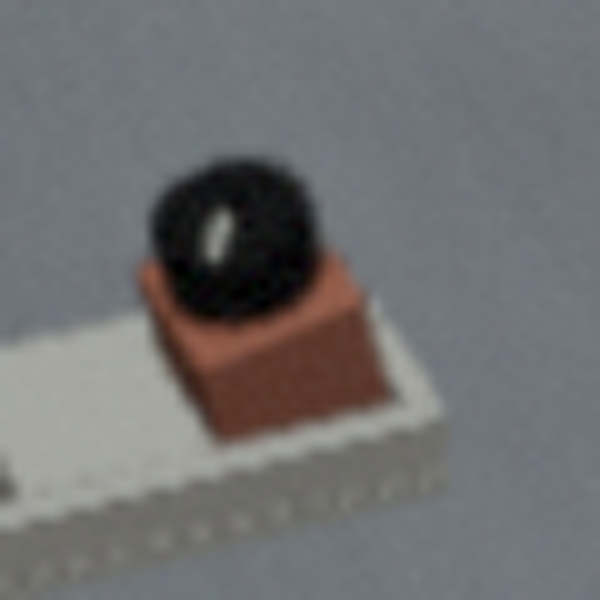

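View pics/w12.png

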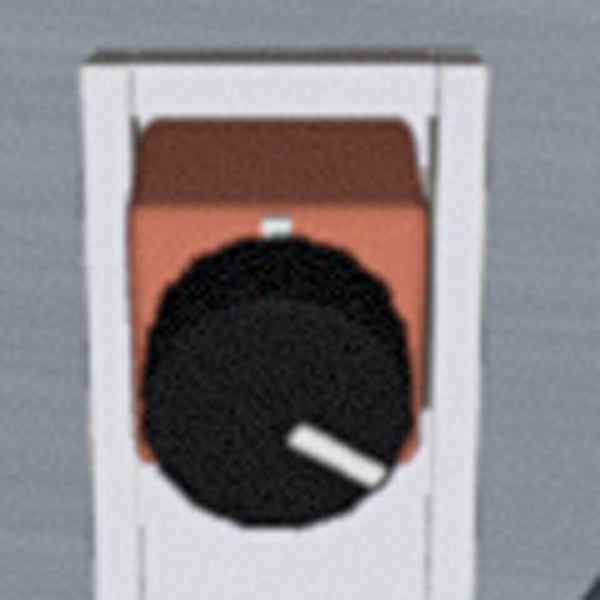

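```bash
python3 - <<'E'
from h import *
go([0.536,-0.0426,0.040],-1.479)
E
python3 -m pendant '[[-0.5,4,0,0,-0.5],[0,4,0,0,-0.5],[0,3.5,0,0,-0.5],[0,2,0,0,-0.5],[0,0,0,0,1]]' 40; python3 -m pendant '[[0,0,0,0,1],[0,0,0,0,1],[0,0,0,0,1],[0,0,0,0,1],[0,0,0,0,1]]'
python3 - <<'E'
from h import *
go([0.536,-0.0426,0.040],-1.479)
E
```

```text
turn 0.0 shift before turn cm [-0.65 13.26 -0.02] after turn cm [-0.65 13.26 -0.02] jawyaw -1.479 t 16.85 q6 1.44
time_s: 17.35
ee_pos: [0.5329, -0.0433, 0.0353]
eef_rot: [-0.111, 2.178, -2.181]
ft_force: [0.2, -0.7, 0.2]
finger_gap: 0.0623
time_s: 17.85
ee_pos: [0.5372, -0.0425, 0.0408]
eef_rot: [-0.098, 2.173, -2.172]
ft_force: [-0.5, 0.3, 3.2]
finger_gap: 0.0437
 turn 0.001 shift before turn cm [ 0.12  0.08 -0.  ] after turn cm [ 0.12  0.08 -0.  ] jawyaw -1.478 t 17.85 q6 1.44
```

```bash
python3 -m pendant '[[0,-0.6,0,0,1],[0.3,0,0,0,1],[0.2,0,0,0,1],[0,0,0,0,1],[0,0,0,0,1]]'
python3 - <<'E'
from h import *
go([0.536,-0.0426,0.040],-1.479)
s=snap("side"); save(s,"sd13.png",crop=(310,215,370,275),scale=8)
s=snap("wrist"); save(s,"w13.png",crop=(200,160,440,400),scale=2.5)
E
```

```text
time_s: 18.35
ee_pos: [0.5338, -0.0428, 0.0465]
eef_rot: [-0.095, 2.171, -2.171]
ft_force: [5.4, 0.4, -0.5]
finger_gap: 0.0436
 turn 0.001 shift before turn cm [-0.21  0.65 -0.  ] after turn cm [-0.21  0.65 -0.  ] jawyaw -1.478 t 18.35 q6 1.44
```

View pics/sd13.png

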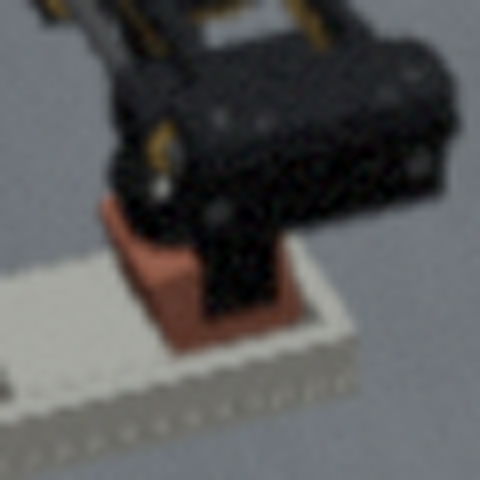

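View pics/w13.png

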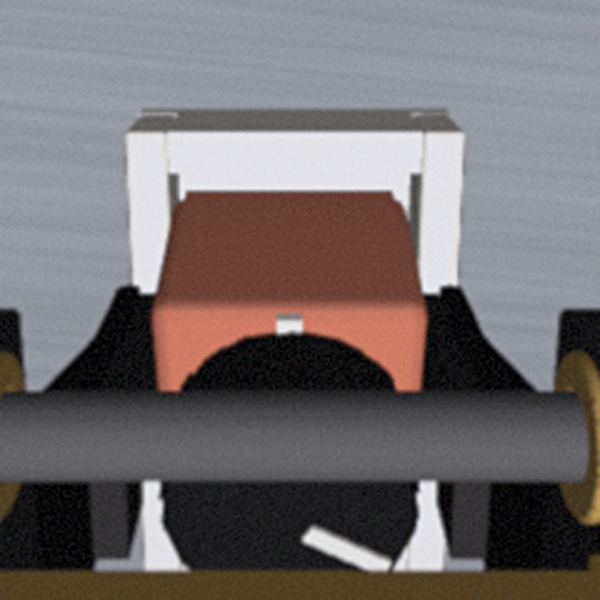

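```bash
python3 -m pendant '[[0,0,0,0,0],[0,0,0,0,-0.5],[0,0,0,0,-0.5],[0,0,0,0,-0.5],[0,-2,0,0,-0.5]]'
python3 -m pendant '[[0,-3,0,0,-0.5],[0,-5,0,0,-0.5],[0,-4,0,0,-0.5],[0,0,0,0,-0.5],[0,0,0,0,-0.5]]'
python3 tilt.py
```

```text
time_s: 18.95
ee_pos: [0.5282, -0.0436, 0.0631]
eef_rot: [-0.108, 2.178, -2.179]
ft_force: [-0.4, -0.1, 0.3]
finger_gap: 0.063
time_s: 19.45
ee_pos: [0.5308, -0.043, 0.1861]
eef_rot: [-0.099, 2.175, -2.173]
ft_force: [-0.6, 0.3, 0.3]
finger_gap: 0.065
wrist [ 288  184   57   62 3158]
side [327 232  22  27 476]
[-0.134  0.487 -0.083] 0.42193800740502585
[-0.115  0.706 -0.08 ] 0.42563525577872613
```

View pics/tl.png

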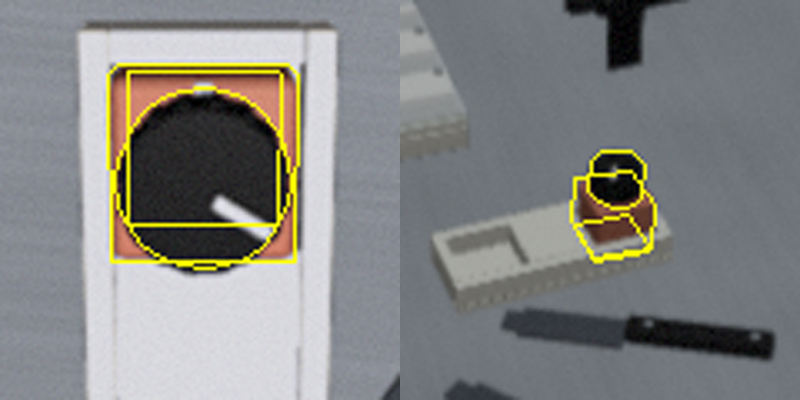

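Run:
```python
from h import *
from tilt import tparts
out=[]
for n in("wrist","side"):
    s=snap(n)
    h=[cv2.convexHull(np.float32(w2p(s,p))) for p in tparts(-.001,.006,0)]
    c=w2p(s,[[.53,-.043,.04]])[0].astype(int)
    r=50 if n=="wrist" else 30
    save(s,"q.png",h,crop=(c[0]-r,c[1]-r,c[0]+r,c[1]+r),scale=400/2/r); out.append(cv2.imread("pics/q.png"))
cv2.imwrite("pics/seat.png",np.hstack(out))
go([0.537,-.0424,.059],-1.479)
```

```text
turn 0.0 shift before turn cm [-0.75 12.47 -0.03] after turn cm [-0.75 12.47 -0.03] jawyaw -1.479 t 19.65 q6 1.44
```

View pics/seat.png

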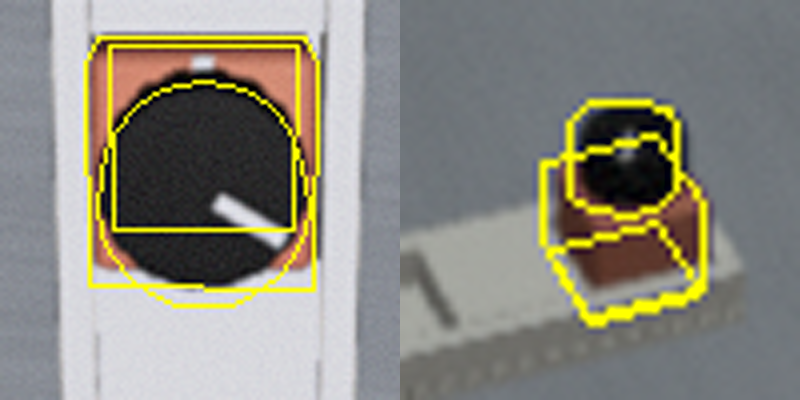

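```bash
python3 -m pendant '[[-0.9,0,0,0,-0.5],[0,3,0,-0.14,-0.5],[0,3,0,-0.14,-0.5],[0,3,0,-0.14,-0.5],[0,1.5,0,-0.14,-0.5]]' 25
python3 - <<'E'
from h import *
go([0.5388,-.0423,.059])
E
```

```text
time_s: 20.15
ee_pos: [0.5389, -0.0425, 0.077]
eef_rot: [-0.635, 1.846, -1.844]
ft_force: [-0.1, 0.6, 0.7]
finger_gap: 0.0652
 turn 0 shift before turn cm [-0.02  1.8  -0.02] after turn cm [-0.02  1.8  -0.02] jawyaw -0.913 t 20.15 q6 2.01
```

```bash
python3 -m pendant '[[0,1,0,0,-0.5],[0,0.8,0,0,-0.5],[0,0,0,0,1],[0,0,0,0,1],[0,0,0,0,1]]'; python3 -m pendant '[[0,0,0,0,1],[0,0,0,0,1],[0,0,0,0,1],[0,0,0,0.14,1],[0,0,0,0.14,1]]'
python3 - <<'E'
from h import *
go([0.5388,-.0423,.059])
s=snap("wrist"); save(s,"w14.png"); print(ctrl.get_obs()["wrist_torque"])
E
```

```text
time_s: 20.65
ee_pos: [0.5409, -0.0422, 0.0635]
eef_rot: [-0.622, 1.846, -1.846]
ft_force: [0.5, 0.7, -0.2]
finger_gap: 0.0488
time_s: 21.15
ee_pos: [0.5406, -0.0423, 0.0633]
eef_rot: [-0.374, 2.02, -2.021]
ft_force: [-0.7, -0.0, 2.9]
finger_gap: 0.0374
 turn 0 shift before turn cm [ 0.17  0.42 -0.06] after turn cm [ 0.17  0.42 -0.06] jawyaw -1.204 t 21.15 q6 1.72
[-0.01647845  0.2488538  -0.05159199]
```

View pics/w14.png

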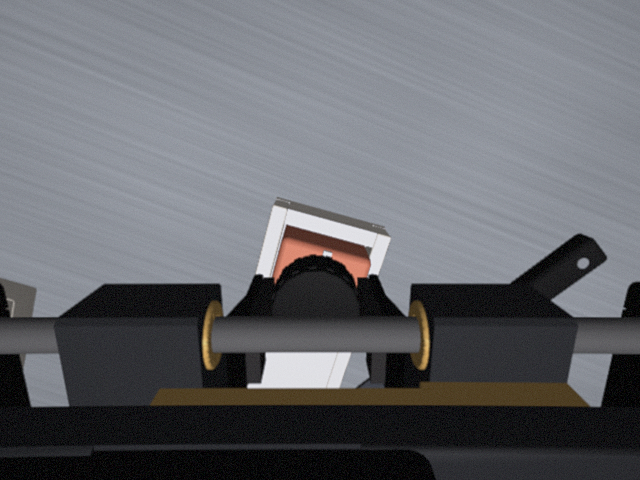

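```bash
for i in 1; do python3 -m pendant '[[0,0,0,0.14,1],[0,0,0,0.14,1],[0,0,0,0.14,1],[0,0,0,0.14,1],[0,0,0,0.14,1]]'; done; python3 -m pendant '[[0,0,0,0.14,1],[0,0,0,0.14,1],[0,0,0,0.14,1],[0,0,0,0.14,1],[0,0,0,0.14,1]]'
python3 - <<'E'
from h import *
go([0.5388,-.0423,.059])
s=snap("side"); save(s,"sd15.png",crop=(270,170,390,290),scale=5); print(ctrl.get_obs()["wrist_torque"])
E
```

```text
time_s: 21.7
ee_pos: [0.5405, -0.0426, 0.0632]
eef_rot: [-0.341, -2.042, 2.043]
ft_force: [-1.3, -1.0, 3.4]
finger_gap: 0.0372
time_s: 22.2
ee_pos: [0.5403, -0.0427, 0.0632]
eef_rot: [-0.904, -1.595, 1.596]
ft_force: [-1.2, -1.0, 4.3]
finger_gap: 0.0372
 turn 0 shift before turn cm [0.11 0.42 0.11] after turn cm [0.11 0.42 0.11] jawyaw -2.601 t 22.2 q6 0.32
[-0.23012949  0.3314238  -0.05530945]
```

View pics/sd15.png

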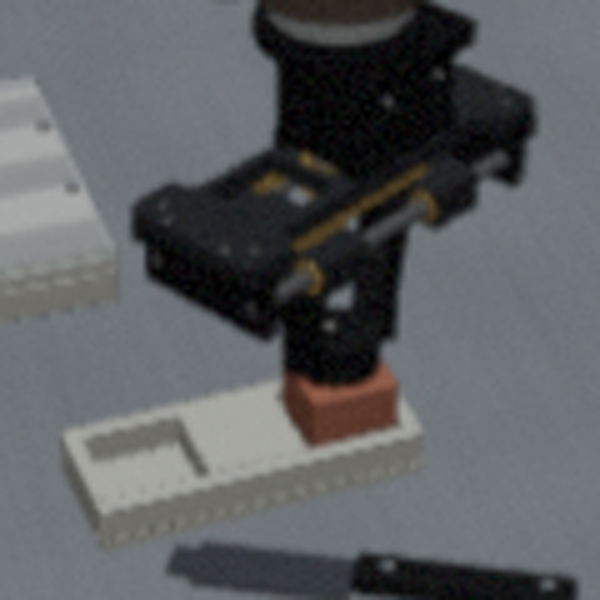

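```bash
python3 -m pendant '[[0,0,0,0.14,1],[0,0,0,0.14,1],[0,0,0,0.14,1],[0,0,0,0.14,1],[0,0,0,0.14,1]]'; python3 -m pendant '[[0,0,0,0.14,1],[0,0,0,0.14,1],[0,0,0,0.14,1],[0,0,0,0.14,1],[0,0,0,0.14,1]]';python3 -m pendant '[[0,0,0,0.14,1],[0,0,0,0.14,1],[0,0,0,0.14,1],[0,0,0,0.14,1],[0,0,0,0.14,1]]'
python3 - <<'E'
from h import *
go([0.5388,-.0423,.059]); print(ctrl.get_obs()["wrist_torque"])
E
python3 -m pendant '[[0,0,0,0.08,1],[0,0,0,0.08,1],[0,0,0,0.08,1],[0,0,0,0.08,1],[0,0,0,0.08,1]]'
python3 - <<'E'
from h import *
go([0.5388,-.0423,.059]); print(ctrl.get_obs()["wrist_torque"])
s=snap("wrist"); save(s,"w16.png")
E
```

```text
time_s: 22.75
ee_pos: [0.54, -0.0427, 0.0632]
eef_rot: [-1.28, -1.092, 1.093]
ft_force: [-1.1, -1.2, 5.8]
finger_gap: 0.0372
time_s: 23.25
ee_pos: [0.5398, -0.0425, 0.0632]
eef_rot: [-1.498, -0.557, 0.558]
ft_force: [-2.6, 0.0, 6.9]
finger_gap: 0.0377
time_s: 23.75
ee_pos: [0.5397, -0.0422, 0.0632]
eef_rot: [-1.571, -0.009, 0.011]
ft_force: [-3.6, 1.3, 6.7]
finger_gap: 0.0368
 turn 0 shift before turn cm [-0.09  0.42 -0.01] after turn cm [-0.09  0.42 -0.01] jawyaw 1.584 t 23.75 q6 -1.78
[0.58220215 0.69218936 0.07580244]
time_s: 24.25
ee_pos: [0.5398, -0.042, 0.0632]
eef_rot: [-1.549, 0.302, -0.301]
ft_force: [-4.1, 4.1, 7.1]
finger_gap: 0.0372
 turn 0 shift before turn cm [-0.08  0.42 -0.06] after turn cm [-0.08  0.42 -0.06] jawyaw 1.186 t 24.25 q6 -2.18
[1.34457973 1.00946229 0.28863053]
```

View pics/w16.png

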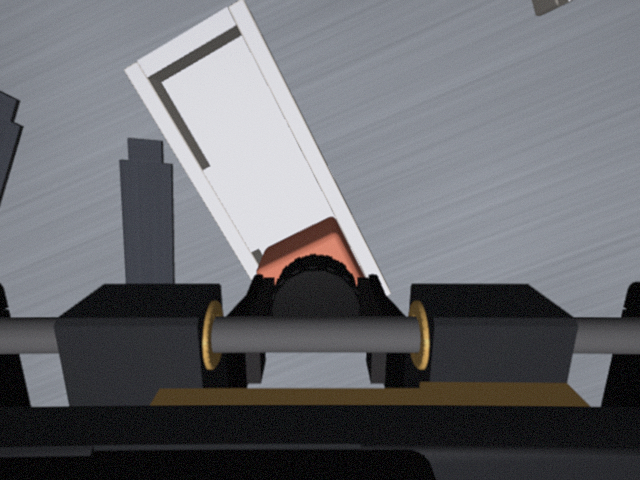

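```bash
python3 -m pendant '[[0,0,0,0.05,1],[0,0,0,0.05,1],[0,0,0,0.05,1],[0,0,0,0.05,1],[0,0,0,0,1]]'
python3 - <<'E'
from h import *
print(ctrl.get_obs()["wrist_torque"])
E
python3 -m pendant '[[0,0,0,0,-0.2],[0,0,0,0,-0.5],[0,0,0,0,-0.5],[0,-3,0,0,-0.5],[0,-4,0,0,-0.5]]';  python3 -m pendant '[[0,-4,0,0,-0.5],[0,-2,0,0,-0.5],[0,0,0,0,-0.5],[0,0,0,0,-0.5],[0,0,0,0,-0.5]]'
python3 - <<'E'
from h import *
s=snap("wrist"); save(s,"w17.png",crop=(200,60,440,280),scale=3)
s=snap("side"); save(s,"sd17.png",crop=(290,200,370,280),scale=7)
E
```

```text
time_s: 24.8
ee_pos: [0.5395, -0.0436, 0.0632]
eef_rot: [-1.526, 0.455, -0.453]
ft_force: [-2.0, -5.0, 5.8]
finger_gap: 0.0376
[-1.52379705  0.51477632  0.51492878]
time_s: 25.3
ee_pos: [0.5386, -0.0423, 0.131]
eef_rot: [-1.524, 0.463, -0.454]
ft_force: [0.7, 0.4, -0.1]
finger_gap: 0.0633
time_s: 25.8
ee_pos: [0.5393, -0.0422, 0.191]
eef_rot: [-1.523, 0.461, -0.457]
ft_force: [-0.3, 0.9, -0.6]
finger_gap: 0.0651
```

View pics/w17.png

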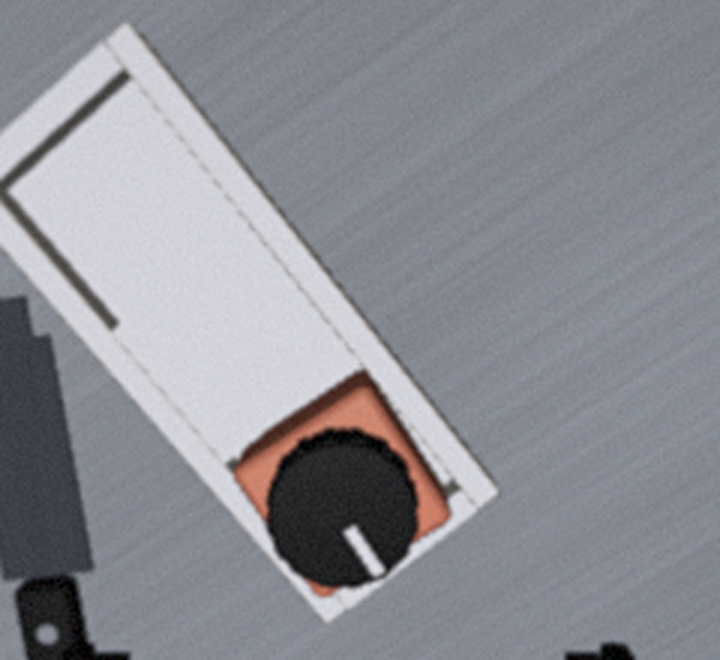

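View pics/sd17.png

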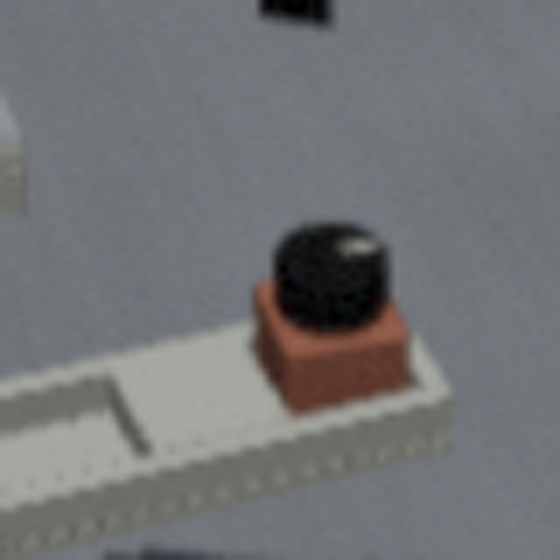

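Run:
```python
from h import *
go([0.46,.17,.24],np.pi/2)
```

```text
turn -0.586 shift before turn cm [-18.38  -4.89  13.29] after turn cm [-7.96 -4.89 21.23] jawyaw 0.985 t 25.9 q6 -2.38
```

```bash
python3 -m pendant '[[-3.7,-2,2.7,0,-0.5],[-3.7,-2,2.7,0,-0.5],[-3.7,-1,2.7,0,-0.5],[-3.7,0,2.7,0,-0.5],[-3.6,0,2.5,0,-0.5]]';  python3 -m pendant '[[0,0,0,-0.147,-0.5],[0,0,0,-0.147,-0.5],[0,0,0,-0.147,-0.5],[0,0,0,-0.145,-0.5],[0,0,0,0,-0.5]]'
python3 - <<'E'
from h import *
go([0.46,.17,.24],np.pi/2)
s=snap("wrist"); save(s,"w18.png"); np.save("s18.npy",s,allow_pickle=True)
E
```

```text
time_s: 26.4
ee_pos: [0.4596, 0.1719, 0.2422]
eef_rot: [-1.522, 0.459, -0.459]
ft_force: [1.3, -0.0, 0.1]
finger_gap: 0.0652
time_s: 26.9
ee_pos: [0.4602, 0.1702, 0.2416]
eef_rot: [-1.572, 0.001, 0.001]
ft_force: [-0.2, -0.3, 0.3]
finger_gap: 0.0649
 turn -0.0 shift before turn cm [-0.02  0.16 -0.02] after turn cm [-0.02  0.16 -0.02] jawyaw 1.571 t 26.9 q6 -2.26
```

View pics/w18.png

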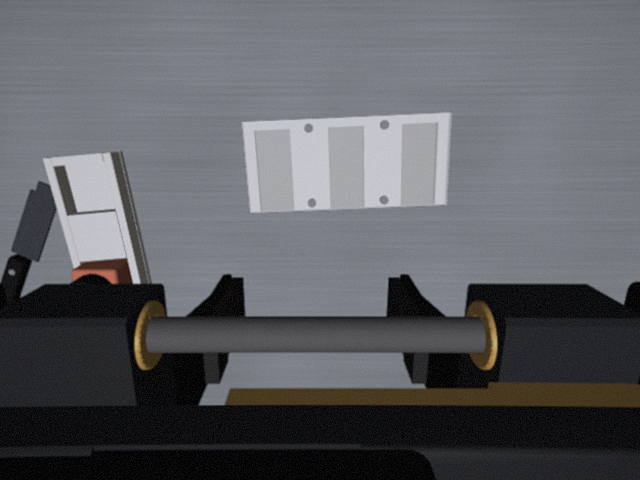

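Run:
```python
from h import *
s=np.load("s18.npy",allow_pickle=True).item()
im=s["img"].astype(int); g=im.mean(2)
roi=np.zeros((480,640),np.uint8); roi[95:230,220:470]=1
w=((g>165)&(roi>0)).astype(np.uint8); w=cv2.morphologyEx(w,cv2.MORPH_OPEN,np.ones((3,3)))
hm=np.zeros((480,640),np.uint8); cv2.fillConvexPoly(hm,cv2.convexHull(cv2.findNonZero(w)),1)
for lo in (0,.03):
    rp=lambda T,z=0:[prism(rect(-.042,.042,.094),lo,.035,T)]
    T,e=fit(s,hm>0,rp,[.42,.2,0]); print("rack",T.round(4),round(e,3))
b=[w2p(s,prism(rect(-.042,.042,.094),.035,.035,T)[:4])]
for y in(-.068,0,.068): 
    q=np.array(rect(-.034,.042,.0165))+[0,y]; b.append(w2p(s,prism(q,.027,.027,T)[:4]))
    u=np.array([np.cos(T[2]),np.sin(T[2])]);v=np.array([-u[1],u[0]]); print("slot tip",(T[:2]+u*-.034+v*y).round(4))
save(s,"w18b.png",b,crop=(220,95,470,230),scale=3)
```

```text
rack [0.4174 0.1984 0.0417] 0.013
rack [0.4174 0.1984 0.0417] 0.013
slot tip [0.3863 0.1291]
slot tip [0.3834 0.197 ]
slot tip [0.3806 0.265 ]
```

View pics/w18b.png

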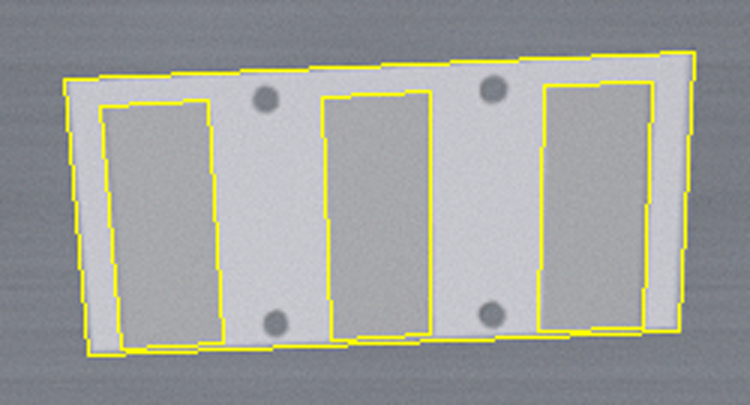

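Run:
```python
from h import *
go([0.535,-.149,.20],1.104)
```

```text
turn 0.464 shift before turn cm [  7.57   4.19 -31.89] after turn cm [ 21.04   4.19 -25.13] jawyaw 1.568 t 26.95 q6 -2.26
```

```bash
python3 -m pendant '[[1.1,0,-4.6,0,-0.3],[1.1,0,-4.6,0,-0.3],[1.1,0,-4.6,0,-0.3],[1.1,0,-4.6,0,-0.3],[1.1,0,-4.6,0,-0.3]]';  python3 -m pendant '[[1,1,-4.4,0,-0.3],[1,3,-4.5,0,-0.3],[0,0,0,0.155,-0.3],[0,0,0,0.155,-0.3],[0,0,0,0.154,-0.3]]'
python3 - <<'E'
from h import *
s=snap("wrist"); save(s,"w19.png"); np.save("s19.npy",s,allow_pickle=True)
E
cat > fs.py <<'E'
from h import *
def fitsp(s,T0,valid=None,rows=275):
    im=s["img"].astype(int); g=im.mean(2); dark=(g<105); 
    v=np.zeros((480,640)); v[:rows]=1
    near=sil(s,spparts(T0))>.3
    n,lab=cv2.connectedComponents((dark&(v>0)).astype(np.uint8)); 
    ids=np.bincount(lab[near&dark&(v>0)]); ids[0]=0; m=lab==ids.argmax()
    return fit(s,m,spparts,T0,0,v)
E
python3 - <<'E'
from fs import *
s=np.load("s19.npy",allow_pickle=True).item()
T,e=fitsp(s,[.5573,-.1604,-.4672]); print(T.round(4),e)
save(s,"w19b.png",[cv2.convexHull(np.float32(w2p(s,p))) for p in spparts(T)])
E
```

```text
time_s: 27.45
ee_pos: [0.5155, -0.0616, 0.2423]
eef_rot: [-1.571, 0.003, -0.002]
ft_force: [0.8, 1.6, -0.4]
finger_gap: 0.0568
time_s: 27.95
ee_pos: [0.5342, -0.1455, 0.2042]
eef_rot: [-1.541, 0.363, -0.36]
ft_force: [0.7, -0.6, 0.5]
finger_gap: 0.0567
[ 0.5579 -0.1609 -0.4698] 0.02854386198924014
```

View pics/w19b.png

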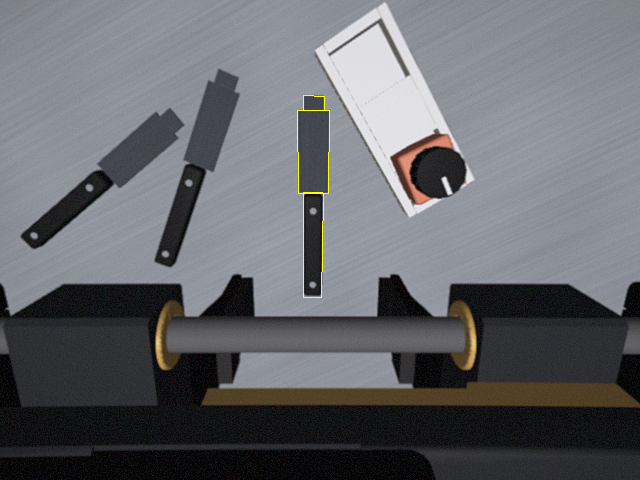

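Run:
```python
from h import *
go([0.5472,-.1555,.012],1.101)
```

```text
turn 0.005 shift before turn cm [ 1.64 19.24 -0.34] after turn cm [ 1.65 19.24 -0.33] jawyaw 1.106 t 28.0 q6 -2.06
```

```bash
python3 -m pendant '[[1.65,3,-0.33,0.005,-0.3],[0,4,0,0,-0.3],[0,4,0,0,-0.3],[0,3,0,0,-0.3],[0,2.5,0,0,-0.3]]' 45;  python3 -m pendant '[[0,1.5,0,0,-0.3],[0,0,0,0,-0.3],[0,0,0,0,-0.3],[0,0,0,0,-0.3],[0,0,0,0,-0.3]]'
python3 - <<'E'
from h import *
go([0.5472,-.1555,.012],1.101)
s=snap("wrist"); save(s,"w20.png")
E
```

```text
time_s: 28.5
ee_pos: [0.547, -0.1548, 0.038]
eef_rot: [-1.542, 0.359, -0.355]
ft_force: [0.1, -0.4, 0.7]
finger_gap: 0.0566
time_s: 29.0
ee_pos: [0.5488, -0.1548, 0.0265]
eef_rot: [-1.541, 0.355, -0.359]
ft_force: [0.2, 0.1, 1.1]
finger_gap: 0.0568
 turn 0.015 shift before turn cm [-0.12  1.45 -0.13] after turn cm [-0.11  1.45 -0.13] jawyaw 1.116 t 29.0 q6 -2.04
```

View pics/w20.png

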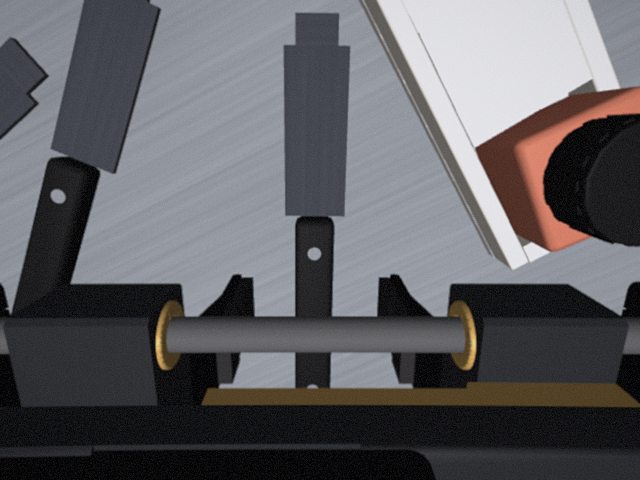

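```bash
python3 -m pendant '[[0,0.8,-0.1,0.015,-0.3],[0,0.6,0,0,-0.3],[0,0,0,0,1],[0,0,0,0,1],[0,0,0,0,1]]' 45;  python3 -m pendant '[[0,0,0,0,1],[0,0,0,0,1],[0,0,0,0,1],[0,0,0,0,1],[0,0,0,0,1]]'
python3 - <<'E'
from h import *
go([0.5472,-.1555,.012],1.101)
s=snap("wrist"); save(s,"w21.png")
E
```

```text
time_s: 29.55
ee_pos: [0.5476, -0.1557, 0.0113]
eef_rot: [-1.539, 0.369, -0.369]
ft_force: [-0.0, 0.3, -0.2]
finger_gap: 0.0402
time_s: 30.05
ee_pos: [0.5476, -0.1557, 0.0114]
eef_rot: [-1.539, 0.368, -0.369]
ft_force: [-0.3, 0.0, 0.7]
finger_gap: 0.0181
 turn -0.0 shift before turn cm [-0.05 -0.06 -0.  ] after turn cm [-0.05 -0.06 -0.  ] jawyaw 1.101 t 30.05 q6 -2.05
```

View pics/w21.png

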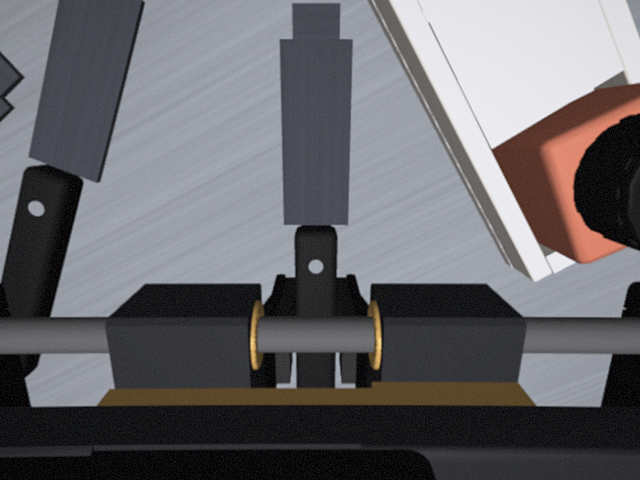

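```bash
python3 -m pendant '[[0,-1,0,0,1],[0,-2,0,0,1],[0,-4,0,0,1],[0,-4,0,0,1],[0,-1,0,0,1]]';  python3 - <<'E'
from h import *
go([0.6001,.1380,.0800],1.6125)
E
```

```text
time_s: 30.6
ee_pos: [0.5503, -0.1561, 0.1369]
eef_rot: [-1.538, 0.36, -0.375]
ft_force: [0.5, 0.2, -0.4]
finger_gap: 0.0171
 turn -0.511 shift before turn cm [-8.9   5.69 28.47] after turn cm [ 6.15  5.69 29.19] jawyaw 1.102 t 30.6 q6 -2.05
```

```bash
python3 -m pendant '[[-1.27,0,4.07,0,1],[-1.27,0,4.07,0,1],[-1.27,0,4.07,0,1],[-1.27,0,4.07,0,1],[-1.27,0,4.07,0,1]]'; python3 -m pendant '[[-1.27,0,4.07,-0.128,1],[-0.8,0,4.1,-0.128,1],[0,0,0,-0.128,1],[0,0,0,-0.127,1],[0,0,0,0,1]]'; python3 -m pendant '[[0,2,0,0,1],[0,2,0,0,1],[0,1.5,0,0,1],[0,0,0,0,1],[0,0,0,0,1]]'
python3 - <<'E'
from h import *
go([0.6001,.1380,.0334],1.6125)
s=snap("wrist"); save(s,"w22.png")
E
```

```text
time_s: 31.1
ee_pos: [0.5826, 0.056, 0.1311]
eef_rot: [-1.539, 0.37, -0.368]
ft_force: [0.5, -0.3, -1.0]
finger_gap: 0.0178
time_s: 31.6
ee_pos: [0.5958, 0.1381, 0.1307]
eef_rot: [-1.571, -0.031, 0.034]
ft_force: [0.9, 0.2, -1.0]
finger_gap: 0.0173
time_s: 32.1
ee_pos: [0.5965, 0.1374, 0.0764]
eef_rot: [-1.571, -0.03, 0.031]
ft_force: [-0.0, 0.2, -0.8]
finger_gap: 0.0174
 turn -0.003 shift before turn cm [0.36 4.3  0.05] after turn cm [0.36 4.3  0.04] jawyaw 1.61 t 32.1 q6 -2.02
```

View pics/w22.png

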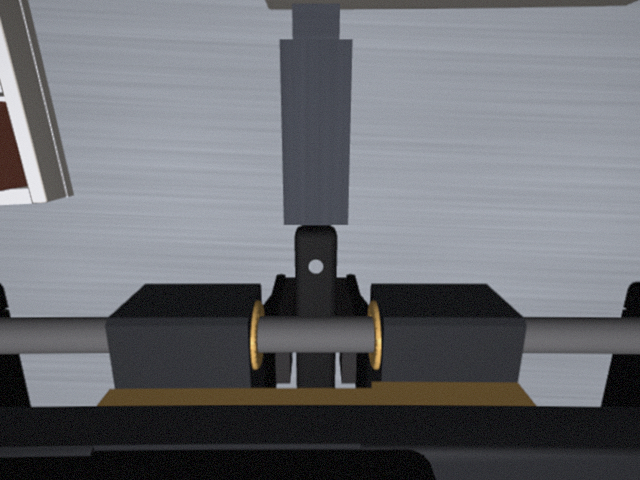

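```bash
python3 -m pendant '[[0.36,1.5,0.05,0,1],[0,1.5,0,0,1],[0,1.3,0,0,1],[0,0,0,0,1],[0,0,0,0,1]]'
python3 - <<'E'
from h import *
go([0.6001,.1380,.0334],1.6125)
s=snap("wrist"); save(s,"w23.png",crop=(150,0,480,240),scale=2)
s=snap("side"); save(s,"sd23.png",crop=(250,150,390,250),scale=5)
E
```

```text
time_s: 32.65
ee_pos: [0.6001, 0.1384, 0.033]
eef_rot: [-1.571, -0.032, 0.032]
ft_force: [0.4, 0.2, -0.2]
finger_gap: 0.0172
 turn -0.001 shift before turn cm [-0.01 -0.04 -0.04] after turn cm [-0.01 -0.04 -0.04] jawyaw 1.612 t 32.65 q6 -2.02
```

View pics/w23.png

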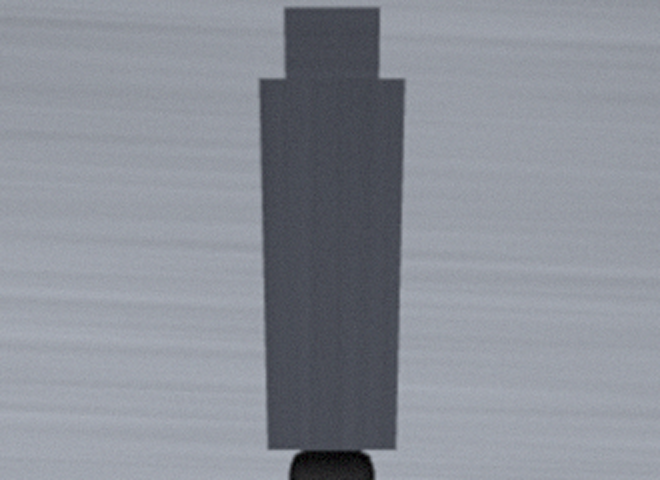

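View pics/sd23.png

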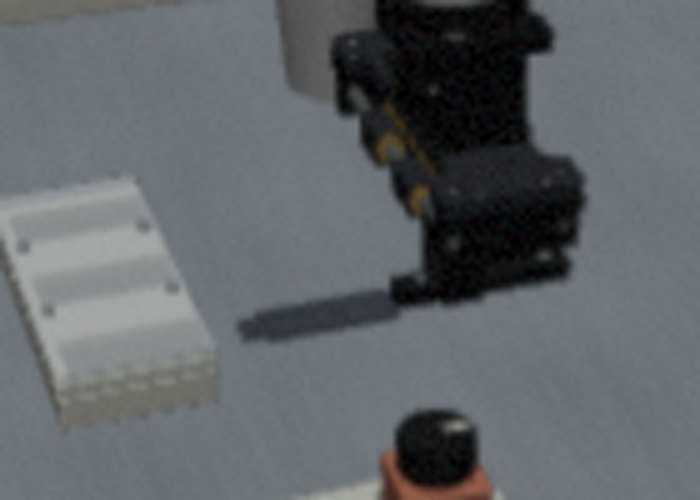

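```bash
python3 -m pendant '[[-1,0,0,0,1],[-1,0,0,0,1],[-1,0,0,0,1],[-0.5,0,0,0,1],[0,0,0,0,1]]'
python3 - <<'E'
from h import *
go([0.5042,.1340,.0334],1.6125)
s=snap("wrist"); save(s,"w24.png",crop=(150,0,480,240),scale=2)
s=snap("side"); save(s,"sd24.png",crop=(250,150,390,250),scale=5)
E
```

```text
time_s: 33.25
ee_pos: [0.5641, 0.137, 0.0336]
eef_rot: [-1.571, -0.032, 0.033]
ft_force: [0.6, 0.2, 0.1]
finger_gap: 0.0171
 turn -0.0 shift before turn cm [-6.    0.02 -0.05] after turn cm [-6.    0.02 -0.05] jawyaw 1.612 t 33.25 q6 -2.05
```

View pics/w24.png

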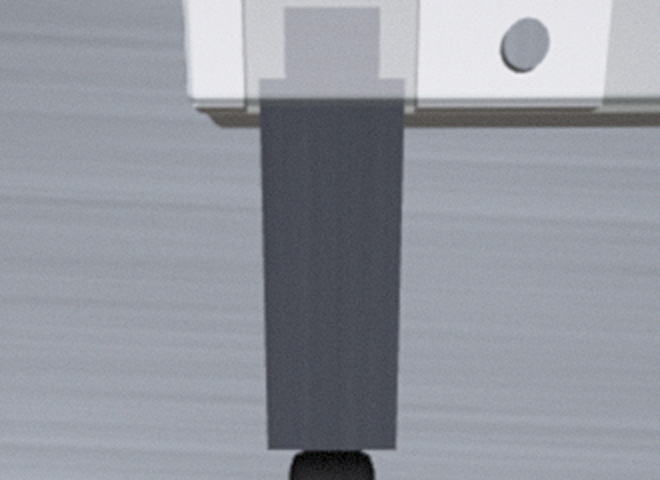

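View pics/sd24.png

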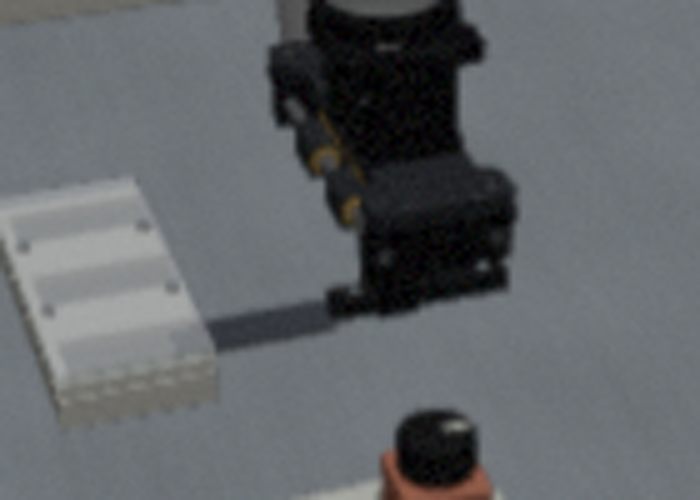

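```bash
python3 -m pendant '[[-1.2,0,0,0,1],[-1.2,0,0,0,1],[-1.2,0,0,0,1],[-1.2,0,0,0,1],[0,0,0,0,1]]'; python3 -m pendant '[[-0.4,0,0,0,1],[-0.3,0,0,0,1],[-0.2,0,0,0,1],[-0.2,0,0,0,1],[0,0,0,0,1]]'
python3 - <<'E'
from h import *
go([0.5042,.1340,.0334],1.6125)
s=snap("wrist"); save(s,"w25.png",crop=(150,0,480,240),scale=2)
E
```

```text
time_s: 33.85
ee_pos: [0.5151, 0.1347, 0.0332]
eef_rot: [-1.571, -0.031, 0.034]
ft_force: [0.1, -0.4, -0.6]
finger_gap: 0.0173
time_s: 34.35
ee_pos: [0.506, 0.1345, 0.0332]
eef_rot: [-1.571, -0.032, 0.032]
ft_force: [-0.2, -0.6, -0.5]
finger_gap: 0.0172
 turn -0.001 shift before turn cm [-0.18 -0.02 -0.05] after turn cm [-0.18 -0.02 -0.05] jawyaw 1.612 t 34.35 q6 -2.1
```

View pics/w25.png

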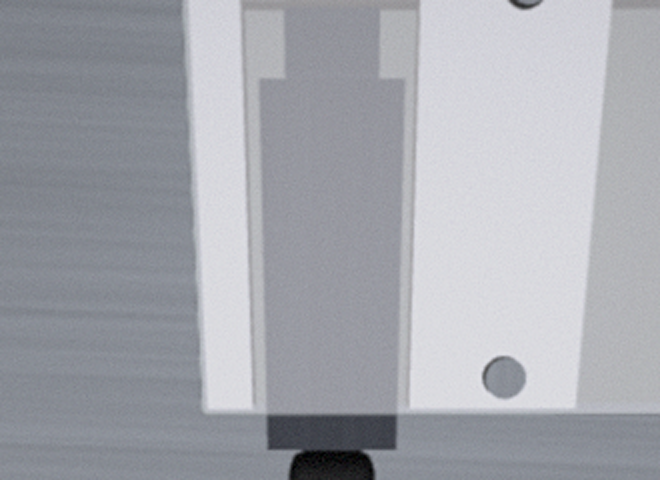

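```bash
python3 -m pendant '[[-0.1,0,0,0,1],[-0.1,0,0,0,1],[-0.1,0,0,0,1],[-0.1,0,0,0,1],[0,0,0,0,1]]'
python3 - <<'E'
from h import *
go([0.5042,.1340,.0334],1.6125)
E
```

```text
time_s: 34.9
ee_pos: [0.5051, 0.1356, 0.0345]
eef_rot: [-1.568, -0.039, 0.028]
ft_force: [6.3, -1.0, -1.2]
finger_gap: 0.0175
 turn 0.001 shift before turn cm [-0.1   0.1  -0.16] after turn cm [-0.1   0.1  -0.16] jawyaw 1.614 t 34.9 q6 -2.1
```

```bash
python3 -m pendant '[[0.1,0.1,0,0,1],[0.1,0.1,0,0,1],[0,0,0,0,0.6],[0,0,0,0,0.2],[0,0,0,0,0]]'; python3 -m pendant '[[0,0,0,0,0],[0,0,0,0,0],[0,-2,0,0,0],[0,-4,0,0,0],[0,-4,0,0,-0.3]]'; python3 -m pendant '[[0,-4,0,0,-0.3],[0,-4,0,0,-0.3],[0,0,0,0,-0.3],[0,0,0,0,-0.3],[0,0,0,0,-0.3]]';python3 - <<'E'
from h import *
go([0.5042,.1340,.0334],1.6125)
s=snap("wrist"); save(s,"w26.png",crop=(150,0,480,290),scale=2)
s=snap("side"); save(s,"sd26.png",crop=(230,150,370,250),scale=5)
E
```

```text
time_s: 35.4
ee_pos: [0.5021, 0.1337, 0.0306]
eef_rot: [-1.572, -0.028, 0.034]
ft_force: [0.1, -0.9, -0.0]
finger_gap: 0.027
time_s: 35.9
ee_pos: [0.503, 0.134, 0.1316]
eef_rot: [-1.572, -0.03, 0.035]
ft_force: [1.0, 0.8, 0.2]
finger_gap: 0.0466
time_s: 36.4
ee_pos: [0.503, 0.1341, 0.2098]
eef_rot: [-1.572, -0.029, 0.034]
ft_force: [-0.1, 0.0, 0.4]
finger_gap: 0.0564
 turn -0.001 shift before turn cm [ 0.18 17.64  0.  ] after turn cm [ 0.18 17.64  0.  ] jawyaw 1.611 t 36.4 q6 -2.1
```

View pics/w26.png

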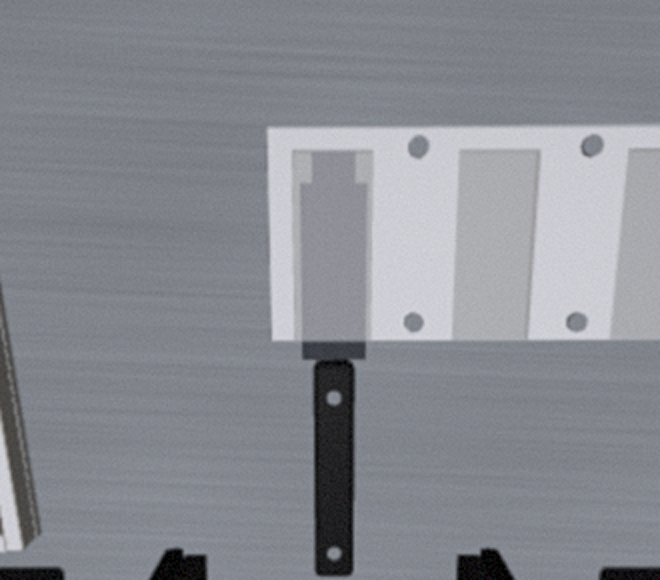

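View pics/sd26.png

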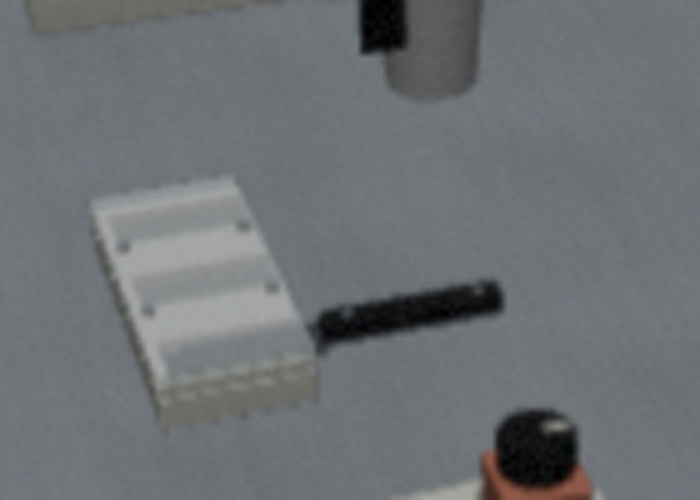

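Run:
```python
from h import *
go([0.478,-.257,.20],.7163)
```

```text
turn 0.895 shift before turn cm [ -4.1    1.03 -38.97] after turn cm [ 27.85   1.03 -27.58] jawyaw 1.611 t 36.5 q6 -2.1
```

```bash
python3 -m pendant '[[-0.5,0.2,-4.85,0,-0.3],[-0.5,0.2,-4.85,0,-0.3],[-0.5,0.2,-4.85,0,-0.3],[-0.5,0.2,-4.85,0,-0.3],[-0.5,0.2,-4.85,0,-0.3]]'; python3 -m pendant '[[-0.5,0,-4.85,0,-0.3],[-0.5,0,-4.85,0,-0.3],[-0.5,0,-4.85,0.149,-0.3],[0,0,0,0.149,-0.3],[0,0,0,0.149,-0.3]]'; python3 -m pendant '[[0,0,0,0.149,-0.3],[0,0,0,0.149,-0.3],[0,0,0,0.149,-0.3],[0,0,0,0,-0.3],[0,0,0,0,-0.3]]';python3 - <<'E'
from fs import *
s=snap("wrist")
T,e=fitsp(s,[.4784,-.2572,-.8545]); print(T.round(4),e)
save(s,"w27.png",[cv2.convexHull(np.float32(w2p(s,p))) for p in spparts(T)])
u=np.array([np.cos(T[2]),np.sin(T[2])])
go([*(T[:2]-.014*u),.012],T[2]+np.pi/2)
E
```

```text
time_s: 37.0
ee_pos: [0.488, -0.1105, 0.2001]
eef_rot: [-1.571, -0.031, 0.034]
ft_force: [1.3, -0.1, 0.4]
finger_gap: 0.0565
time_s: 37.5
ee_pos: [0.4788, -0.2565, 0.1994]
eef_rot: [-1.546, 0.329, -0.323]
ft_force: [0.1, 0.1, 0.2]
finger_gap: 0.0562
time_s: 38.0
ee_pos: [0.4796, -0.2547, 0.2003]
eef_rot: [-1.467, 0.665, -0.662]
ft_force: [0.3, -0.7, -0.5]
finger_gap: 0.0565
[ 0.4785 -0.2571 -0.8534] 0.04192242114236999
 turn 0.003 shift before turn cm [-1.27 18.86 -0.23] after turn cm [-1.27 18.86 -0.24] jawyaw 0.72 t 38.05 q6 -2.23
```

View pics/w27.png

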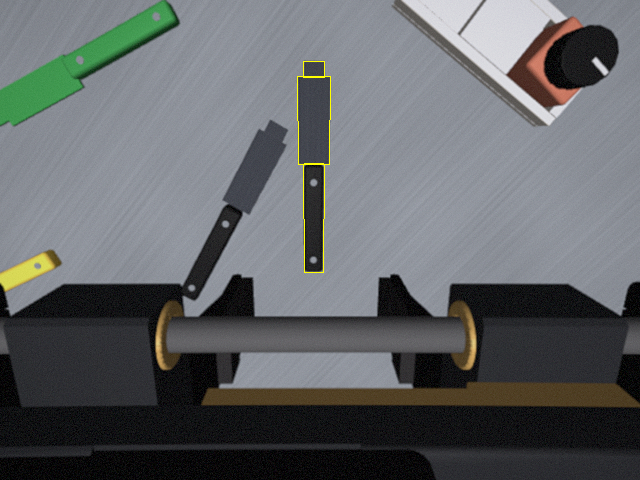

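```bash
python3 -m pendant '[[-1.85,2,-0.24,0.003,-0.3],[0,4,0,0,-0.3],[0,4,0,0,-0.3],[0,4,0,0,-0.3],[0,2.5,0,0,-0.3]]' 45;  python3 -m pendant '[[0,1,0,0,-0.3],[0,0,0,0,-0.3],[0,0,0,0,-0.3],[0,0,0,0,-0.3],[0,0,0,0,-0.3]]'
python3 - <<'E'
from h import *
a=-.8534
go([.4785-.02*np.cos(a),-.2571-.02*np.sin(a),.012],a+np.pi/2)
E
```

```text
time_s: 38.55
ee_pos: [0.4643, -0.2419, 0.0335]
eef_rot: [-1.466, 0.67, -0.664]
ft_force: [-0.2, 0.3, -0.1]
finger_gap: 0.0566
time_s: 39.05
ee_pos: [0.4669, -0.2426, 0.0277]
eef_rot: [-1.465, 0.666, -0.671]
ft_force: [1.1, 0.5, 0.4]
finger_gap: 0.057
 turn -0.002 shift before turn cm [-0.15  1.57 -0.09] after turn cm [-0.15  1.57 -0.09] jawyaw 0.715 t 39.05 q6 -2.26
```

```bash
python3 -m pendant '[[0,1,-0.09,0,-0.3],[0,0.6,0,0,-0.3],[0,0,0,0,1],[0,0,0,0,1],[0,0,0,0,1]]';  python3 -m pendant '[[0,0,0,0,1],[0,0,0,0,1],[0,0,0,0,1],[0,0,0,0,1],[0,0,0,0,1]]'
python3 - <<'E'
from h import *
a=-.8534
go([.4785-.02*np.cos(a),-.2571-.02*np.sin(a),.012],a+np.pi/2)
s=snap("wrist"); save(s,"w28.png")
E
```

```text
time_s: 39.55
ee_pos: [0.4654, -0.243, 0.0102]
eef_rot: [-1.465, 0.669, -0.669]
ft_force: [0.5, 0.1, 0.1]
finger_gap: 0.04
time_s: 40.05
ee_pos: [0.4655, -0.243, 0.0104]
eef_rot: [-1.465, 0.668, -0.669]
ft_force: [0.6, -0.5, 0.2]
finger_gap: 0.0173
 turn -0.003 shift before turn cm [-0.08 -0.16  0.05] after turn cm [-0.08 -0.16  0.06] jawyaw 0.715 t 40.05 q6 -2.26
```

View pics/w28.png

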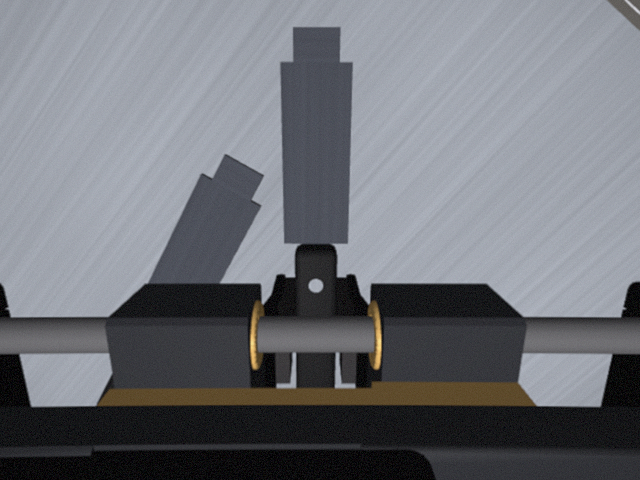

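```bash
python3 -m pendant '[[0,-1,0,0,1],[0,-2,0,0,1],[0,-4,0,0,1],[0,-4,0,0,1],[0,-2,0,0,1]]';  python3 - <<'E'
from h import *
go([0.590,.2056,.0800],1.6125)
E
```

```text
time_s: 40.6
ee_pos: [0.4667, -0.2435, 0.1445]
eef_rot: [-1.465, 0.663, -0.673]
ft_force: [1.0, -0.5, -1.0]
finger_gap: 0.0178
 turn -0.897 shift before turn cm [-25.85   6.44  38.74] after turn cm [14.15  6.44 44.37] jawyaw 0.715 t 40.6 q6 -2.26
```

```bash
python3 -m pendant '[[-2.58,0,3.87,0,1],[-2.58,0,3.87,0,1],[-2.58,0,3.87,0,1],[-2.58,0,3.87,0,1],[-2.58,0,3.87,0,1]]';python3 -m pendant '[[-2.58,0,3.87,0,1],[-2.58,0,3.87,0,1],[-2.58,0,3.87,0,1],[-2.58,0,3.87,0,1],[-2.58,0,3.87,0,1]]'; python3 -m pendant '[[0,0,0,-0.149,1],[0,0,0,-0.149,1],[0,0,0,-0.149,1],[0,0,0,-0.149,1],[0,0,0,-0.149,1]]'; python3 -m pendant '[[0,0,0,-0.149,1],[0,2,0,0,1],[0,2,0,0,1],[0,1.5,0,0,1],[0,0,0,0,1]]'
python3 - <<'E'
from h import *
go([0.590,.2056,.0324],1.6125)
s=snap("wrist"); save(s,"w29.png")
E
```

```text
time_s: 41.1
ee_pos: [0.5268, -0.017, 0.141]
eef_rot: [-1.465, 0.668, -0.669]
ft_force: [0.4, -0.3, -0.9]
finger_gap: 0.0171
time_s: 41.6
ee_pos: [0.5884, 0.2072, 0.1409]
eef_rot: [-1.466, 0.669, -0.668]
ft_force: [0.5, -0.7, -0.3]
finger_gap: 0.0177
time_s: 42.1
ee_pos: [0.5881, 0.2054, 0.1406]
eef_rot: [-1.569, 0.083, -0.082]
ft_force: [0.4, 0.1, -2.1]
finger_gap: 0.0176
time_s: 42.6
ee_pos: [0.5868, 0.2045, 0.0832]
eef_rot: [-1.573, -0.025, 0.033]
ft_force: [-0.0, -0.3, -1.7]
finger_gap: 0.0178
 turn -0.004 shift before turn cm [0.35 5.08 0.11] after turn cm [0.35 5.08 0.11] jawyaw 1.608 t 42.6 q6 -2.13
```

View pics/w29.png

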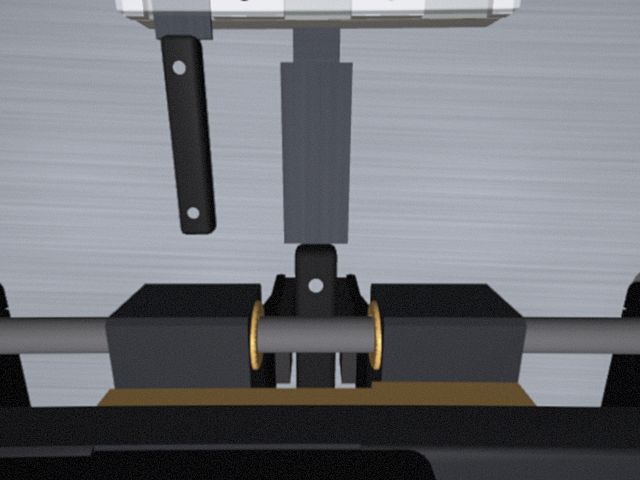

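```bash
python3 -m pendant '[[0.2,2,0.08,-0.003,1],[0,1.5,0,0,1],[0,1.2,0,0,1],[0,0,0,0,1],[0,0,0,0,1]]'
python3 - <<'E'
from h import *
go([0.590,.2056,.0324],1.6125)
E
```

```text
time_s: 43.15
ee_pos: [0.5911, 0.2066, 0.0391]
eef_rot: [-1.57, -0.033, 0.031]
ft_force: [0.0, -0.3, -0.7]
finger_gap: 0.0177
 turn -0.001 shift before turn cm [-0.11  0.67 -0.1 ] after turn cm [-0.11  0.67 -0.1 ] jawyaw 1.612 t 43.15 q6 -2.12
```

```bash
python3 -m pendant '[[0,0.6,-0.08,0,1],[0,0,0,0,1],[0,0,0,0,1],[-0.8,0,0,0,1],[-0.8,0,0,0,1]]'
python3 - <<'E'
from h import *
go([0.4941,.2016,.0324],1.6125)
E
python3 -m pendant '[[-0.8,0,0,0,1],[-0.8,0,0,0,1],[-0.6,0,0,0,1],[0,0,0,0,1],[0,0,0,0,1]]'
python3 - <<'E'
from h import *
go([0.4941,.2016,.0324],1.6125)
s=snap("wrist"); save(s,"w30.png",crop=(150,0,480,290),scale=2)
E
```

```text
time_s: 43.65
ee_pos: [0.5739, 0.2048, 0.0323]
eef_rot: [-1.57, -0.032, 0.032]
ft_force: [0.3, 0.3, -0.7]
finger_gap: 0.0175
 turn -0.001 shift before turn cm [-7.99 -0.01  0.  ] after turn cm [-7.99 -0.01  0.01] jawyaw 1.611 t 43.65 q6 -2.14
time_s: 44.15
ee_pos: [0.5527, 0.2042, 0.0325]
eef_rot: [-1.57, -0.033, 0.032]
ft_force: [-0.2, -0.1, -1.6]
finger_gap: 0.0173
 turn -0.001 shift before turn cm [-5.87  0.01 -0.02] after turn cm [-5.87  0.01 -0.02] jawyaw 1.612 t 44.15 q6 -2.16
```

View pics/w30.png

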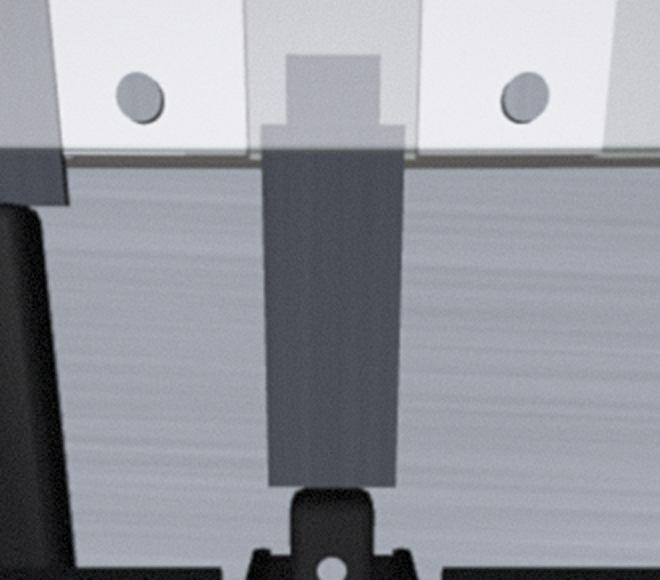

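Entered slot 1 centred. Push it home.

```bash
python3 -m pendant '[[-1.2,0,0,0,1],[-1.2,0,0,0,1],[-1.2,0,0,0,1],[-1.2,0,0,0,1],[0,0,0,0,1]]'; python3 -m pendant '[[-0.4,0,0,0,1],[-0.3,0,0,0,1],[-0.2,0,0,0,1],[-0.1,0,0,0,1],[0,0,0,0,1]]'; python3 -m pendant '[[-0.1,0,0,0,1],[-0.1,0,0,0,1],[-0.1,0,0,0,1],[0,0,0,0,1],[0,0,0,0,1]]'
python3 - <<'E'
from h import *
go([0.4941,.2016,.0324],1.6125)
s=snap("wrist"); save(s,"w31.png",crop=(150,0,480,290),scale=2)
E
```

```text
time_s: 44.7
ee_pos: [0.5025, 0.2016, 0.0323]
eef_rot: [-1.571, -0.032, 0.034]
ft_force: [-0.3, 0.5, -1.5]
finger_gap: 0.0174
time_s: 45.2
ee_pos: [0.4947, 0.2017, 0.0322]
eef_rot: [-1.571, -0.032, 0.032]
ft_force: [-0.3, 0.3, -1.1]
finger_gap: 0.0177
time_s: 45.7
ee_pos: [0.4942, 0.2026, 0.0333]
eef_rot: [-1.568, -0.038, 0.029]
ft_force: [5.7, -1.5, -0.5]
finger_gap: 0.0173
 turn 0.001 shift before turn cm [-0.01  0.09 -0.1 ] after turn cm [-0.01  0.09 -0.1 ] jawyaw 1.613 t 45.7 q6 -2.22
```

View pics/w31.png

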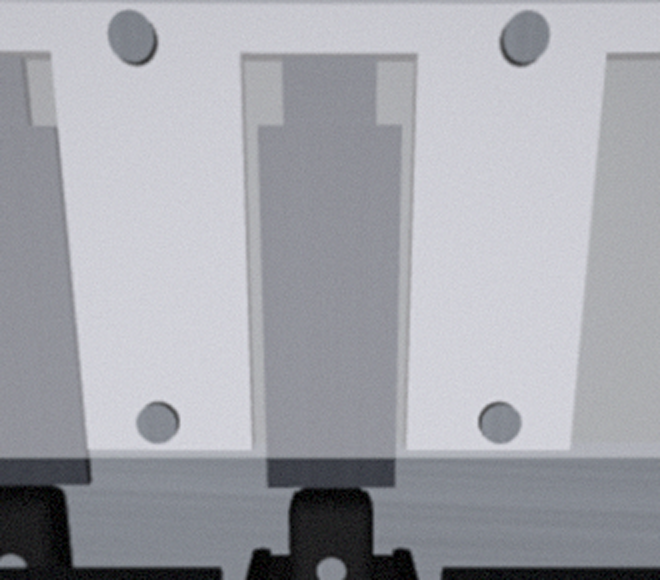

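```bash
python3 -m pendant '[[0.1,0.1,0,0,1],[0.1,0.1,0,0,1],[0,0,0,0,0.6],[0,0,0,0,0.2],[0,0,0,0,0]]'; python3 -m pendant '[[0,0,0,0,0],[0,0,0,0,0],[0,-2,0,0,0],[0,-4,0,0,0],[0,-4,0,0,-0.3]]'; python3 -m pendant '[[0,-4,0,0,-0.3],[0,-4,0,0,-0.3],[0,0,0,0,-0.3],[0,0,0,0,-0.3],[0,0,0,0,-0.3]]';python3 - <<'E'
from h import *
go([0.429,-.345,.2],.1958)
s=snap("wrist"); save(s,"w32.png",crop=(150,0,480,290),scale=2)
E
```

```text
time_s: 46.25
ee_pos: [0.4922, 0.2009, 0.0297]
eef_rot: [-1.572, -0.029, 0.034]
ft_force: [-1.6, -0.5, -0.8]
finger_gap: 0.0264
time_s: 46.75
ee_pos: [0.4927, 0.201, 0.1306]
eef_rot: [-1.573, -0.03, 0.034]
ft_force: [0.8, 0.2, -0.7]
finger_gap: 0.0465
time_s: 47.25
ee_pos: [0.4926, 0.2011, 0.2088]
eef_rot: [-1.572, -0.03, 0.034]
ft_force: [-0.6, -0.6, -0.3]
finger_gap: 0.0567
 turn 1.415 shift before turn cm [ -8.56   0.98 -54.31] after turn cm [ 52.33   0.98 -16.86] jawyaw 1.611 t 47.25 q6 -2.22
```

View pics/w32.png

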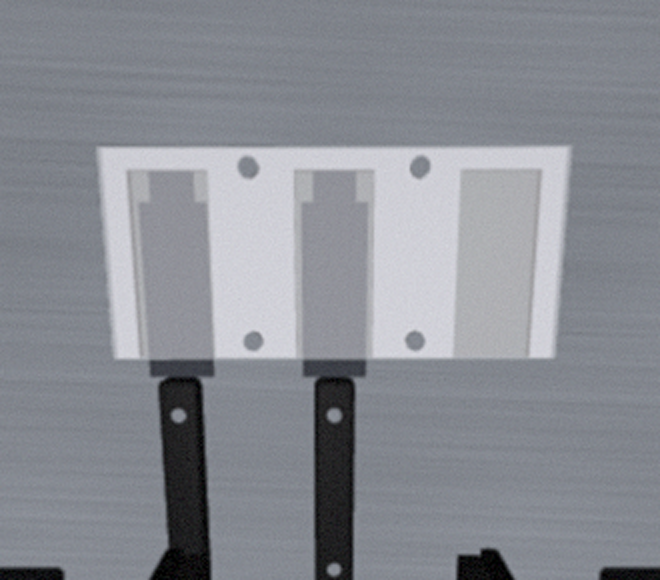

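```bash
python3 -m pendant '[[-0.77,0.2,-4.9,0,-0.3],[-0.77,0.2,-4.9,0,-0.3],[-0.77,0.2,-4.9,0,-0.3],[-0.77,0.2,-4.9,0,-0.3],[-0.77,0.2,-4.9,0,-0.3]]';python3 -m pendant '[[-0.77,0,-4.9,0,-0.3],[-0.77,0,-4.9,0,-0.3],[-0.77,0,-4.9,0,-0.3],[-0.77,0,-4.9,0,-0.3],[-0.77,0,-4.9,0,-0.3]]'; python3 -m pendant '[[-0.77,0,-4.9,0.14,-0.3],[0,0,0,0.142,-0.3],[0,0,0,0.142,-0.3],[0,0,0,0.142,-0.3],[0,0,0,0.142,-0.3]]';  python3 -m pendant '[[0,0,0,0.142,-0.3],[0,0,0,0.142,-0.3],[0,0,0,0.142,-0.3],[0,0,0,0.142,-0.3],[0,0,0,0.142,-0.3]]'
python3 - <<'E'
from fs import *
s=snap("wrist"); save(s,"w33.png")
T,e=fitsp(s,[.4291,-.3449,-1.3754]); print(T.round(4),e)
save(s,"w33.png",[cv2.convexHull(np.float32(w2p(s,p))) for p in spparts(T)])
u=np.array([np.cos(T[2]),np.sin(T[2])])
go([*(T[:2]-.02*u),.012],T[2]+np.pi/2)
E
```

```text
time_s: 47.8
ee_pos: [0.4638, -0.0466, 0.1989]
eef_rot: [-1.571, -0.03, 0.035]
ft_force: [0.7, 0.9, 0.4]
finger_gap: 0.0566
time_s: 48.3
ee_pos: [0.4354, -0.2928, 0.1988]
eef_rot: [-1.57, -0.03, 0.034]
ft_force: [1.2, 0.3, -0.1]
finger_gap: 0.0563
time_s: 48.8
ee_pos: [0.4301, -0.3403, 0.1983]
eef_rot: [-1.505, 0.531, -0.524]
ft_force: [1.0, 0.2, 0.7]
finger_gap: 0.0564
time_s: 49.3
ee_pos: [0.4303, -0.34, 0.1984]
eef_rot: [-1.293, 1.073, -1.067]
ft_force: [0.9, -0.8, -0.4]
finger_gap: 0.0566
[ 0.4537 -0.3599 -1.3948] 0.03480592065115379
 turn 0.008 shift before turn cm [ 0.42 18.64  2.01] after turn cm [ 0.41 18.64  2.01] jawyaw 0.184 t 49.35 q6 -2.58
```

View pics/w33.png

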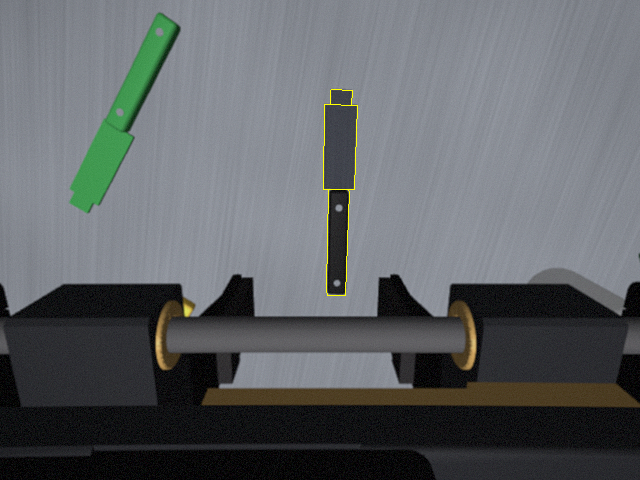

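```bash
python3 -m pendant '[[0.4,2,2,0.008,-0.3],[0,4,0,0,-0.3],[0,4,0,0,-0.3],[0,4,0,0,-0.3],[0,2.5,0,0,-0.3]]' 45;  python3 -m pendant '[[0,0.6,0,0,-0.3],[0,0,0,0,-0.3],[0,0,0,0,-0.3],[0,0,0,0,-0.3],[0,0,0,0,-0.3]]'
python3 - <<'E'
from h import *
a=-1.3948
go([.4537-.02*np.cos(a),-.3599-.02*np.sin(a),.012],a+np.pi/2)
s=snap("wrist"); save(s,"w34.png")
E
```

```text
time_s: 49.85
ee_pos: [0.4489, -0.3393, 0.031]
eef_rot: [-1.294, 1.076, -1.064]
ft_force: [-0.4, 0.2, -0.4]
finger_gap: 0.0564
time_s: 50.35
ee_pos: [0.4522, -0.3408, 0.0307]
eef_rot: [-1.291, 1.069, -1.073]
ft_force: [-0.4, 0.6, 0.1]
finger_gap: 0.0566
 turn 0.01 shift before turn cm [-0.1   1.87 -0.19] after turn cm [-0.1   1.87 -0.19] jawyaw 0.186 t 50.35 q6 -2.6
```

View pics/w34.png

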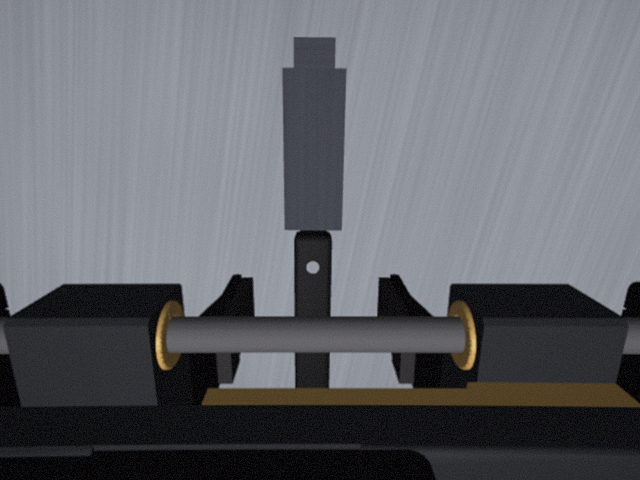

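```bash
python3 -m pendant '[[0,1,-0.19,0.01,-0.3],[0,0.9,0,0,-0.3],[0,0,0,0,1],[0,0,0,0,1],[0,0,0,0,1]]';  python3 -m pendant '[[0,0,0,0,1],[0,0,0,0,1],[0,0,0,0,1],[0,0,0,0,1],[0,0,0,0,1]]'
python3 - <<'E'
from h import *
a=-1.3948
o,M=tool(); print("spat x of TCP",(o["ee_pos"][:2]-[.4537,-.3599])@[np.cos(a),np.sin(a)],o["ee_pos"][2])
s=snap("wrist"); save(s,"w35.png")
E
python3 -m pendant '[[0,-1,0,0,1],[0,-2,0,0,1],[0,-4,0,0,1],[0,-4,0,0,1],[0,-2,0,0,1]]'
```

```text
time_s: 50.9
ee_pos: [0.4494, -0.3408, 0.01]
eef_rot: [-1.287, 1.079, -1.078]
ft_force: [0.7, 0.0, -0.6]
finger_gap: 0.0402
time_s: 51.4
ee_pos: [0.4496, -0.3408, 0.0104]
eef_rot: [-1.287, 1.079, -1.079]
ft_force: [0.9, -0.1, 0.3]
finger_gap: 0.0175
spat x of TCP -0.01947550694583056 0.010383554923872159
time_s: 51.95
ee_pos: [0.4509, -0.3416, 0.1448]
eef_rot: [-1.286, 1.073, -1.083]
ft_force: [0.9, 0.2, -1.4]
finger_gap: 0.0175
```

View pics/w35.png

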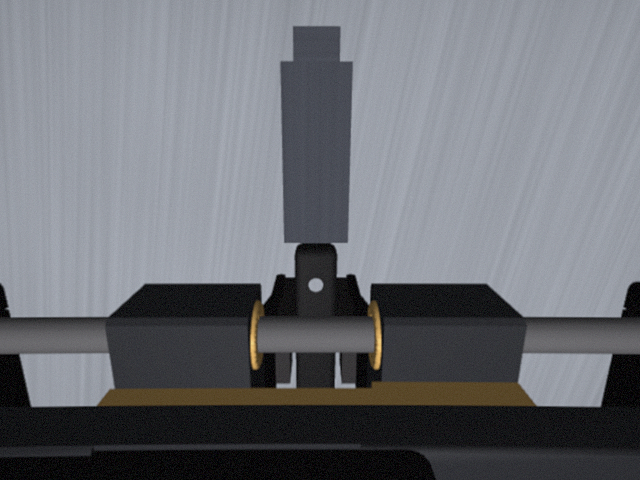

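```bash
python3 -m pendant '[[0,0,0,-0.144,1],[0,0,0,-0.144,1],[0,0,0,-0.144,1],[0,0,0,-0.144,1],[0,0,0,-0.144,1]]';python3 -m pendant '[[0,0,0,-0.144,1],[0,0,0,-0.144,1],[0,0,0,-0.144,1],[0,0,0,-0.144,1],[0,0,0,-0.14,1]]'
python3 - <<'E'
from h import *
go([0.5869,.2736,.13],1.6125)
s=snap("top"); save(s,"t36.png")
E
```

```text
time_s: 52.45
ee_pos: [0.4493, -0.3407, 0.1409]
eef_rot: [-1.506, 0.524, -0.524]
ft_force: [0.1, 0.3, -1.0]
finger_gap: 0.0176
time_s: 52.95
ee_pos: [0.4493, -0.3407, 0.1408]
eef_rot: [-1.57, -0.037, 0.036]
ft_force: [0.6, -1.2, -0.9]
finger_gap: 0.0171
 turn 0.005 shift before turn cm [16.6   1.09 60.73] after turn cm [16.31  1.09 60.8 ] jawyaw 1.617 t 52.95 q6 -1.16
```

View pics/t36.png

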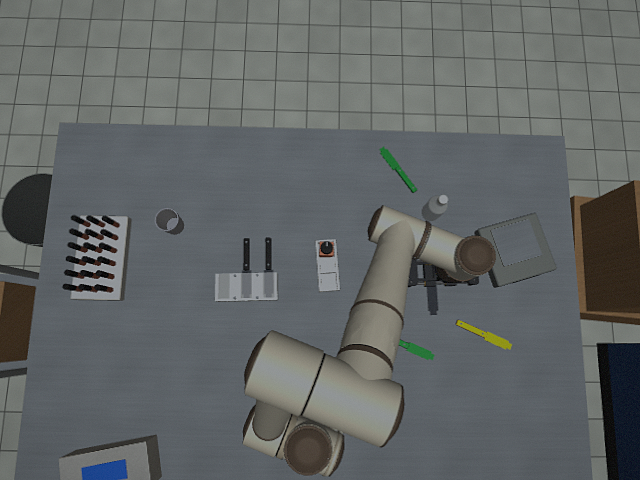

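```bash
python3 -m pendant '[[1.27,0,4.67,0,1],[1.27,0,4.67,0,1],[1.27,0,4.67,0,1],[1.27,0,4.67,0,1],[1.27,0,4.67,0,1]]';python3 -m pendant '[[1.27,0,4.67,0,1],[1.27,0,4.67,0,1],[1.27,0,4.67,0,1],[1.27,0,4.67,0,1],[1.27,0,4.67,0,1]]';python3 -m pendant '[[1.27,0,4.67,0,1],[1.27,0,4.67,0,1],[1.2,0,4.6,0,1],[0,0,0,0,1],[0,2,0,0,1]]'
python3 - <<'E'
from h import *
go([0.5869,.2736,.0324],1.6125)
s=snap("wrist"); save(s,"w37.png")
E
```

```text
time_s: 53.5
ee_pos: [0.5035, -0.1031, 0.141]
eef_rot: [-1.571, -0.03, 0.029]
ft_force: [0.5, 0.1, -0.2]
finger_gap: 0.0179
time_s: 54.0
ee_pos: [0.5573, 0.133, 0.141]
eef_rot: [-1.57, -0.031, 0.03]
ft_force: [0.9, 0.6, -0.4]
finger_gap: 0.0174
time_s: 54.5
ee_pos: [0.5905, 0.2742, 0.1229]
eef_rot: [-1.568, -0.037, 0.028]
ft_force: [1.1, -0.6, -1.0]
finger_gap: 0.0176
 turn -0.0 shift before turn cm [-0.41  9.04 -0.07] after turn cm [-0.41  9.04 -0.07] jawyaw 1.612 t 54.5 q6 -2.21
```

View pics/w37.png

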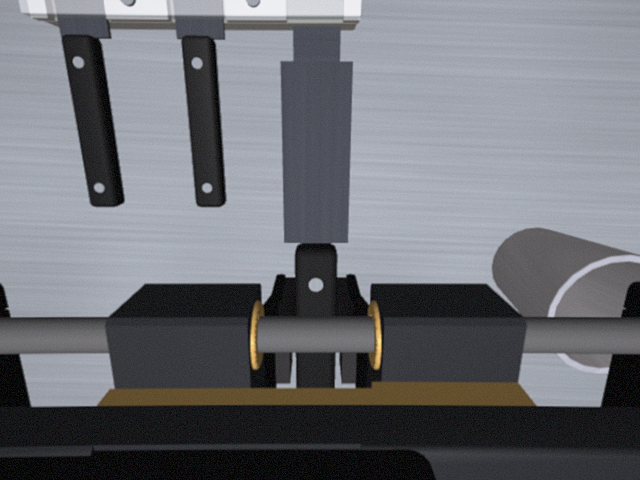

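Run:
```python
from h import *
s=snap("wrist")
print(p2w(s,[[552,313],[605,371],[640,257]],.085), p2w(s,[[493,265],[540,229]],0))
t=snap("top")
for m in ctrl.masks_of(t,"cup")[:1]:
    ys,xs=np.nonzero(m["region"]); print(xs.min(),xs.max(),ys.min(),ys.max()); 
    print(p2w(t,[[xs.max(),ys.mean()]],0),p2w(t,[[xs.min(),ys.mean()]],.085),p2w(t,[[xs.mean(),ys.min()]],.085))
```

```text
[[0.60224797 0.39758982 0.085     ]
 [0.63556874 0.43295008 0.085     ]
 [0.56950971 0.4348464  0.085     ]] [[0.60558812 0.40479204 0.        ]
 [0.57675234 0.43395445 0.        ]]
316 339 239 291
[[ 0.47544104 -0.08860485  0.        ]] [[ 0.46280034 -0.01583828  0.085     ]] [[ 0.5578389  -0.04807963  0.085     ]]
```

```bash
python3 -m pendant '[[-0.2,2.5,0,0,1],[0,2.5,0,0,1],[0,2,0,0,1],[0,1,0,0,1],[0,0,0,0,1]]'
python3 - <<'E'
from h import *
go([0.5869,.2736,.0324],1.6125)
E
```

```text
time_s: 55.2
ee_pos: [0.5868, 0.2709, 0.0397]
eef_rot: [-1.572, -0.03, 0.032]
ft_force: [-1.0, -0.3, -0.7]
finger_gap: 0.0177
 turn -0.002 shift before turn cm [0.02 0.73 0.27] after turn cm [0.02 0.73 0.27] jawyaw 1.611 t 55.2 q6 -2.21
```

```bash
python3 -m pendant '[[0,0.7,0.27,0,1],[0,0,0,0,1],[0,0,0,0,1],[0,0,0,0,1],[-0.5,0,0,0,1]]'
python3 - <<'E'
from h import *
go([0.491,.2696,.0324],1.6125)
E
python3 -m pendant '[[-0.8,0,0,0,1],[-0.8,0,0,0,1],[-0.8,0,0,0,1],[-0.5,0,0,0,1],[0,0,0,0,1]]'
python3 - <<'E'
from h import *
go([0.491,.2696,.0324],1.6125)
s=snap("wrist"); save(s,"w38.png",crop=(150,0,480,290),scale=2)
E
```

```text
time_s: 55.7
ee_pos: [0.5825, 0.2745, 0.0338]
eef_rot: [-1.57, -0.033, 0.031]
ft_force: [-0.1, 0.6, -0.7]
finger_gap: 0.0177
 turn -0.001 shift before turn cm [-9.16  0.13 -0.11] after turn cm [-9.16  0.13 -0.1 ] jawyaw 1.611 t 55.7 q6 -2.22
time_s: 56.2
ee_pos: [0.5521, 0.273, 0.0334]
eef_rot: [-1.571, -0.032, 0.033]
ft_force: [0.7, -0.5, -0.5]
finger_gap: 0.0175
 turn -0.0 shift before turn cm [-6.12  0.11 -0.09] after turn cm [-6.12  0.11 -0.09] jawyaw 1.612 t 56.2 q6 -2.25
```

View pics/w38.png

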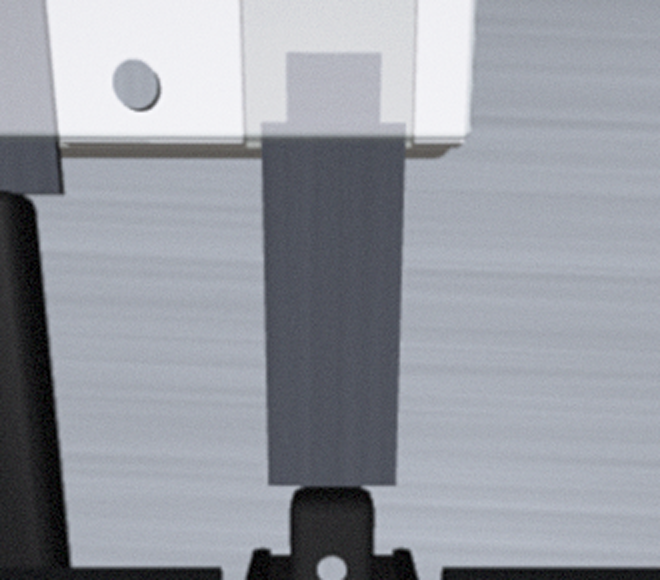

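```bash
python3 -m pendant '[[-1.2,0.08,-0.1,0,1],[-1.2,0,0,0,1],[-1.2,0,0,0,1],[-1.2,0,0,0,1],[0,0,0,0,1]]'; python3 -m pendant '[[-0.5,0,0,0,1],[-0.4,0,0,0,1],[-0.2,0,0,0,1],[-0.1,0,0,0,1],[0,0,0,0,1]]'; python3 -m pendant '[[-0.1,0,0,0,1],[-0.1,0,0,0,1],[-0.1,0,0,0,1],[0,0,0,0,1],[0,0,0,0,1]]'
python3 - <<'E'
from h import *
go([0.491,.2696,.0324],1.6125)
s=snap("wrist"); save(s,"w39.png",crop=(150,0,480,290),scale=2)
E
```

```text
time_s: 56.75
ee_pos: [0.5033, 0.2697, 0.0326]
eef_rot: [-1.571, -0.032, 0.034]
ft_force: [-0.2, -0.4, -1.7]
finger_gap: 0.0177
time_s: 57.25
ee_pos: [0.4931, 0.2696, 0.0325]
eef_rot: [-1.571, -0.032, 0.032]
ft_force: [1.1, 1.1, 0.2]
finger_gap: 0.0175
time_s: 57.75
ee_pos: [0.4917, 0.2702, 0.0332]
eef_rot: [-1.569, -0.036, 0.03]
ft_force: [4.4, -1.0, -1.1]
finger_gap: 0.018
 turn 0.0 shift before turn cm [-0.08  0.08 -0.06] after turn cm [-0.08  0.08 -0.06] jawyaw 1.613 t 57.75 q6 -2.32
```

View pics/w39.png

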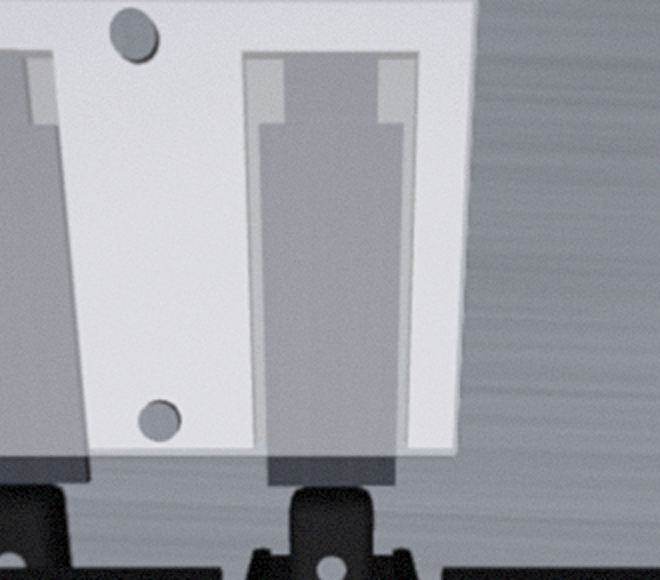

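```bash
python3 -m pendant '[[0.1,0.1,0,0,1],[0.1,0.1,0,0,1],[0,0,0,0,0.6],[0,0,0,0,0.2],[0,0,0,0,0]]'; python3 -m pendant '[[0,0,0,0,0],[0,0,0,0,0],[0,-2,0,0,0],[0,-4,0,0,0],[0,-4,0,0,-0.3]]'; python3 -m pendant '[[0,-4,0,0,-0.3],[0,-4,0,0,-0.3],[0,0,0,0,-0.3],[0,0,0,0,-0.3],[0,0,0,0,-0.3]]';python3 - <<'E'
from h import *
go([0.50,-.04,.24],-np.pi/2)
s=snap("wrist"); save(s,"w40.png",crop=(50,0,480,290),scale=1.8)
s=snap("side"); save(s,"sd40.png",crop=(230,150,430,290),scale=4)
E
```

```text
time_s: 58.3
ee_pos: [0.4912, 0.269, 0.0301]
eef_rot: [-1.572, -0.03, 0.033]
ft_force: [-0.9, 0.5, 0.1]
finger_gap: 0.0267
time_s: 58.8
ee_pos: [0.4914, 0.269, 0.1309]
eef_rot: [-1.572, -0.03, 0.034]
ft_force: [1.6, 1.1, 0.7]
finger_gap: 0.0465
time_s: 59.3
ee_pos: [0.4912, 0.269, 0.2092]
eef_rot: [-1.572, -0.03, 0.034]
ft_force: [-0.2, -0.3, -0.2]
finger_gap: 0.0564
 turn 0.041 shift before turn cm [ -0.38  -3.04 -30.91] after turn cm [  0.87  -3.04 -30.9 ] jawyaw 1.611 t 59.3 q6 -2.32
```

View pics/w40.png

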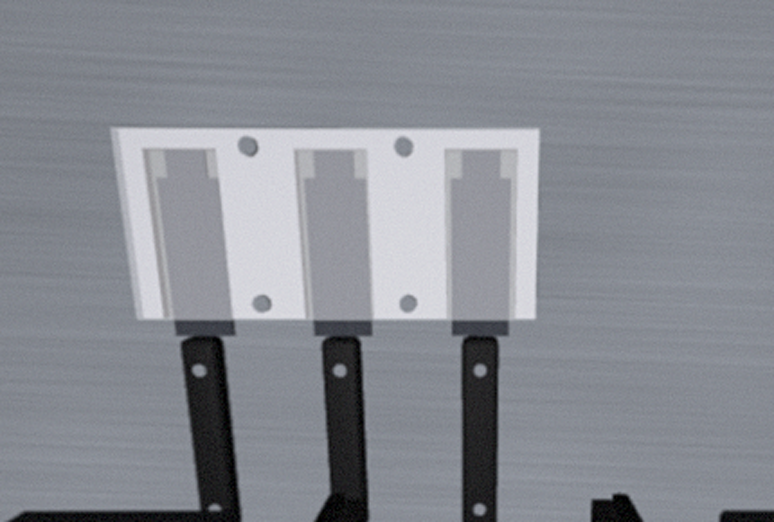

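View pics/sd40.png

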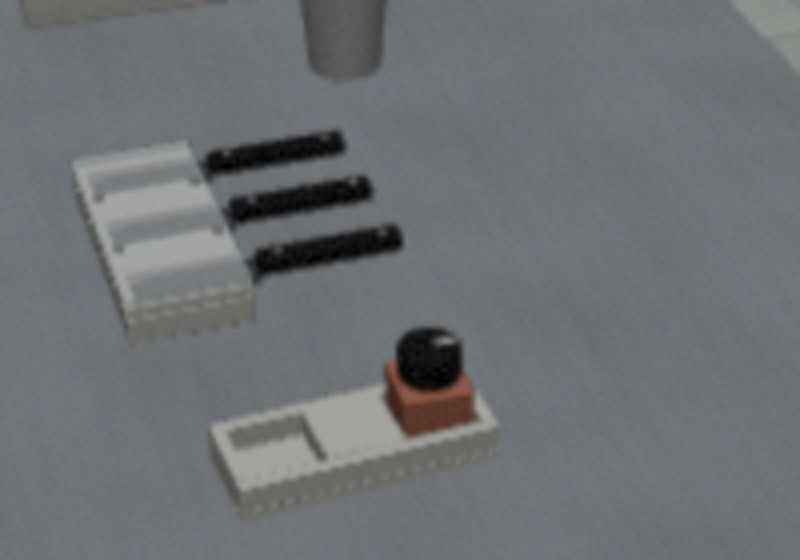

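```bash
python3 -m pendant '[[0.6,0,-4.5,-0.149,-0.3],[0,0,-4.5,-0.149,-0.3],[-0.6,0,-4.5,-0.149,-0.3],[-1.2,0,-4.4,-0.149,-0.3],[-1.8,0,-4.2,-0.149,-0.3]]';python3 -m pendant '[[0,0,0,-0.149,-0.3],[0,0,0,-0.149,-0.3],[0,0,0,-0.149,-0.3],[0,0,0,-0.149,-0.3],[0,0,0,-0.149,-0.3]]';python3 -m pendant '[[0,0,0,-0.149,-0.3],[0,0,0,-0.149,-0.3],[0,0,0,-0.149,-0.3],[0,0,0,-0.149,-0.3],[0,0,0,-0.149,-0.3]]';python3 -m pendant '[[0,0,0,-0.149,-0.3],[0,0,0,-0.149,-0.3],[0,0,0,-0.149,-0.3],[0,0,0,-0.149,-0.3],[0,0,0,-0.149,-0.3]]'
python3 - <<'E'
from h import *
go([0.535,-.04,.2],-1.479+np.pi)
E
```

```text
time_s: 59.9
ee_pos: [0.5348, 0.0541, 0.2093]
eef_rot: [-1.487, -0.594, 0.598]
ft_force: [0.6, -0.0, -0.0]
finger_gap: 0.0567
time_s: 60.4
ee_pos: [0.5346, 0.0555, 0.2091]
eef_rot: [-1.238, -1.16, 1.164]
ft_force: [0.5, 0.7, -0.6]
finger_gap: 0.057
time_s: 60.9
ee_pos: [0.5346, 0.0557, 0.2091]
eef_rot: [-0.804, -1.688, 1.692]
ft_force: [-0.5, 0.6, 0.1]
finger_gap: 0.0563
time_s: 61.4
ee_pos: [0.5346, 0.0557, 0.2091]
eef_rot: [-0.153, -2.144, 2.146]
ft_force: [0.3, -0.8, -0.0]
finger_gap: 0.0565
 turn -0.236 shift before turn cm [-1.42  0.92  9.46] after turn cm [0.84 0.92 9.53] jawyaw -1.715 t 61.4 q6 1.02
```

```bash
python3 -m pendant '[[0,0,4.8,-0.118,-0.3],[0.3,0,4.7,-0.118,-0.3],[0,0,0,0,-0.3],[0,0,0,0,-0.3],[0,0,0,0,-0.3]]'
python3 - <<'E'
from h import *
from tilt import tparts
s=snap("wrist"); save(s,"w41.png",crop=(200,100,440,300),scale=3)
bx=[cv2.convexHull(np.float32(w2p(s,p))) for p in tparts(0.0,.006,0)]
save(s,"w41b.png",bx,crop=(200,100,440,300),scale=3)
E
```

```text
time_s: 61.9
ee_pos: [0.5234, -0.0381, 0.2099]
eef_rot: [-0.094, 2.178, -2.179]
ft_force: [-0.4, 0.7, -1.1]
finger_gap: 0.0568
```

View pics/w41.png

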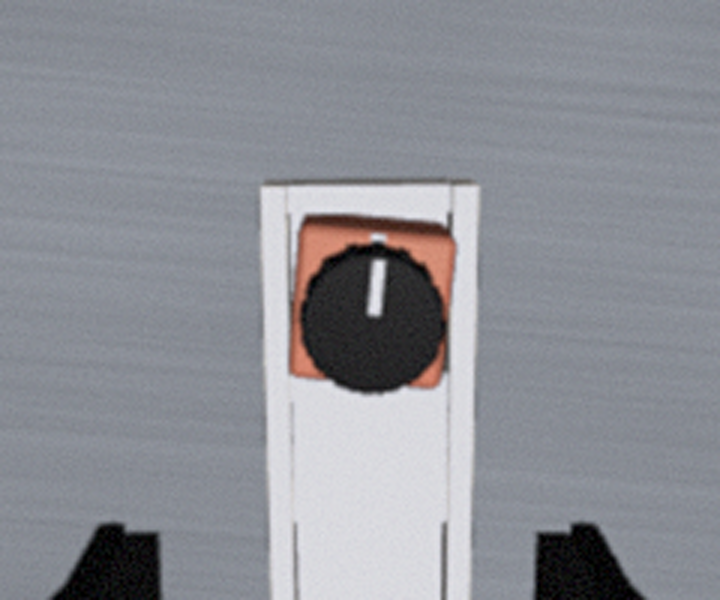

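View pics/w41b.png

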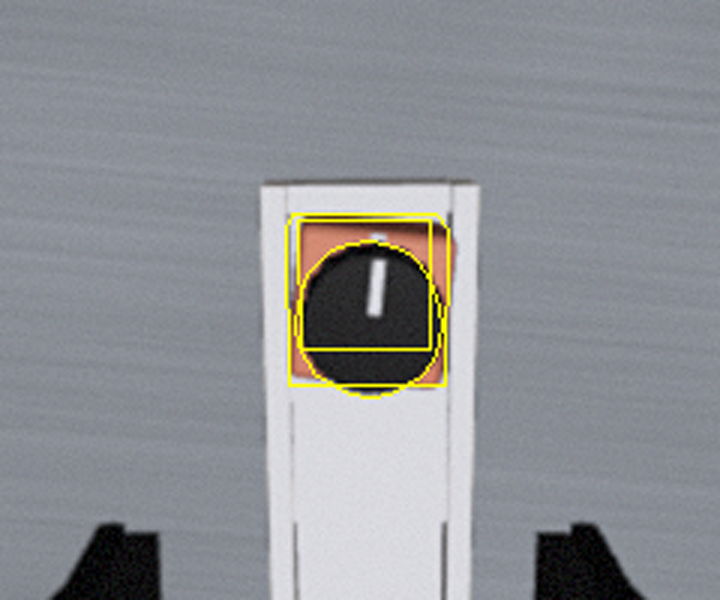

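Run:
```python
from h import *
o=ctrl.get_obs(); print(o["time_s"],o["ft_force"],o["finger_gap"])
print(ctrl.sign_off())
```

```text
61.95 [-0.78145445  0.14328238  0.17377693] 0.05662948211086085
the job is handed in; nothing more can be done
None
```

I handed the job in at about 62 s. The one pot present is in the carrier with its cap tight, and the three black spatulas are fully home in slots of their own. `sign_off` reports no verdict, so what follows rests on my own last checks.

- **Pot:** It went into the carrier's far socket. My first placing caught on the rim and left it tilted; pushing the cap did not free it, and two regrips with a shift did.
    - The last wrist picture matches the seated, upright model to within about 1–2 mm. The pot stands turned about 4° in its socket.
    - The side view also showed it upright. The earlier tilt fit had disagreed slightly (−0.08 rad) and fitted poorly.
- **Cap:** I turned it clockwise by about 4.3 rad until the torque rose. The white line meets the white mark to within 1–2°.
- **Spatulas:** Each stopped on contact with the slot end (4–6 N) and was released. The pictures show all three tips at the slot ends, flat and along their slots. One had been knocked about 3 cm aside before I reached it, so I measured it again before picking it up.
- **Everything else:** I did not touch the bottle, the cup or the green and yellow look-alikes, but I did not re-measure the bottle and cup at the end. The gripper was empty and clear of everything, with the force reading near zero. No second pot was visible.

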